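# Hand-feed a traveller's goods into the counter X-ray unit

### The job

Stand all of the traveller's goods on the desk (a tin, a carton, a small wooden case, a jar and a can; not all of them are always there) upright on the floor of the X-ray unit's feed tray, packed side by side in one row so that they all fit. Then bring the feed crank on the roof clockwise to its index mark and from there turn it exactly four full turns clockwise, without overrunning, so that the tray stands in the beam with the handle back at the mark, and last press the scan button fully down and let go. Leave the other things on the desk where they are.

Things in the scene. Friction and masses are not known exactly. Their poses are not given: they have to be found in the camera images.
- tin: rectangular steel tea tin with a dark lid, 60 (own x) x 42 (own y) x 74 mm high; bottom-heavy, under 0.45 kg; origin at the centre of its underside, z up
- carton: plain cardboard carton with a paper band, 60 (own x) x 38 (own y) x 70 mm high; bottom-heavy, under 0.45 kg; origin at the centre of its underside, z up
- case: dark wooden souvenir case with brass clasps, 58 (own x) x 44 (own y) x 66 mm high; bottom-heavy, under 0.45 kg; origin at the centre of its underside, z up
- jar: round amber glass jar with steel cap and paper label, 56 mm diameter, 68 mm high; bottom-heavy, under 0.45 kg; origin at the centre of its underside, z up
- can: round plain aluminium can, 52 mm diameter, 70 mm high; bottom-heavy, under 0.45 kg; origin at the centre of its underside, z up
- tray_in (a point): centre of the inner floor of the aluminium feed tray, an open trough 68 (own x, across) x 248 (own y, along the feed) mm inside; walls 4 mm thick, 26 mm high above this floor, which is 46 mm above the desk. Boxy goods stand with own x across the tray; all five take 232 of its 248 mm. They rise well above the walls, so they can be held with the fingers over the two long walls. Own +y points into the cabinet
- unit: white counter-top X-ray unit fixed on the desk: a low bed 100 mm wide that carries the tray, and a cabinet 268 mm long, roof 165 mm above the desk, into which the tray slides, with a generator housing 200 mm high at its far end; the mouth begins 50 mm beyond the tray's end when the crank is at 0. Origin on the desk under the mouth, own +y along the feed. The rack holds the tray against pushes below 20 N
- crank (a joint): feed crank on the cabinet's roof: angle in rad, 0 when the arm lies over the black index mark (arm along own -x of crank_hub, the robot's side), growing clockwise seen from above and counting on through all turns (6.283 each). Starts 0.3 to 1.2 rad short of the mark. Friction 5 to 7 N at the knob; it stays where left, with no stop or click at any count. Each turn carries the tray 76.5 mm into the cabinet
- crank_hub (a point): on the crank's vertical axis, on top of the grey gear head, 183 mm above the desk. Own axes as those of the tray: y along the feed, z up. The cabinet's roof is 18 mm lower and reaches 76 mm to own -x, 80 mm to own +x, 100 mm to own -y (the mouth, where the tray enters) and 168 mm to own +y
- crank_grip (a point): on the axis of the crank's knob, an upright black barrel 26 mm in diameter, 55 mm tall, spinning freely on its own vertical spindle at the arm's end, 55 mm from the crank's axis. The point is 20 mm below the knob's top, 50 mm above crank_hub, 35 mm above the steel arm. Held from above, the gripper can keep its heading all the way round
- scan (a joint): scan button's travel, 0 up, 0.006 m fully down; springs back; fully down takes 5 N
- scan_top (a point): centre of the top of the round steel scan button, 30 mm diameter, on a grey housing on the cabinet's roof, 128 mm along own +y from the crank's axis; it is pressed straight down
- mouse: black computer mouse, 100 x 60 x 35 mm; leave alone
- stamp: steel self-inking hand stamp with a black knob, 52 x 70 x 123 mm high; leave alone
- reader: grey and black barcode reader lying on its side, about 190 x 60 x 44 mm; leave alone
- passports: pile of four passports, 125 x 88 x 24 mm; leave alone
- stapler: grey stapler, 130 x 34 x 47 mm; leave alone
- mug: white mug, 80 mm diameter, 92 mm high; leave alone

How it is judged:
By the outcome, as a careful person would: the job done as asked, in the order asked, and still so for the second after the job is handed in, with the robot touching nothing.
Of tin, carton, case, jar, can only 3 to 5 are there at a start; the rules pass over those that are not, and their reading is None.
At some moment in a run one of case, jar, can may be knocked a few centimetres aside while the robot is not near it.
It also fails if it takes over 210 s, if anything falls off the work surface, if the arm or the gripper's body presses on something with over 40 N, if the wrist force passes 120 N, or if a joint passes its speed limit or range.

### The arm

A 6-joint arm with a two-finger parallel gripper is mounted at the origin on the work surface. World frame = base frame: x ahead of the robot, y to its left, z up, the work surface at z = 0. Lengths are in m, angles in degrees, forces in N, time in s.
With the tool pointing down it reaches from about 0.35 to 0.775 m from the base axis. Payload 7.3 kg.
Tool frame: the origin (TCP) lies at the very end of the fingers, on their centre line; the grasp point (between the pads) lies bot.grasp_offset behind it (bot.grasp_offset is the distance from the TCP to the grasp point, in m); z points along the fingers, y is the line along which they close (so a half turn about z gives the same grasp; the last joint's range is limited). The gripper opens to 92 mm and grips with 3 to 60 N. Pads are 19 mm wide; open, the fingers measure 130 mm over their backs; the gripper's body (75 mm by 190 mm) begins 47 mm behind the grasp point.
Start: joints at [-8.365, 19.595, 87.324, -0, 73.075, -8.365], TCP at [0.525, 0, 0.227] pointing down, gripper open.
Joint ranges: [-145.02, 145.02], [-44.19, 115.74], [2.07, 154.8], [-57.11, 237.11], [16.16, 152.29], [-177.93, 177.93]. Speed limits (degrees/s): [147.25, 147.25, 180, 180, 180, 180].

### API

Orientations are given as [roll, pitch, yaw] about the fixed x, y, z axes, in that order (R = Rz(yaw) Ry(pitch) Rx(roll)).
In Python, from bench import bot gives the robot as it stands.
- The arm moves only by the tool send_rows, never from a script. Its argument "series" is a list of rows, each an object of numbers: "wx", "wy", "wz": the turn, a rotation vector about the tool's x, y, z in degrees; "x", "y", "z": the shift along the tool's x, y, z in mm; "claw": the opening, from 0 (shut) to 1 (fully open). In form: [{"wx": .., "wy": .., "wz": .., "x": .., "y": .., "z": .., "claw": ..}, ...]. A call has 1 to 10 rows; each row is the pose to reach, as a shift and turn from the pose commanded when the call began, along the tool's axes at that moment; what a row does not reach only later rows make up. A row lasts 1/12 s, in which the tool goes at most 41.7 mm and 7.16 degrees, less where a joint would pass 70% of its speed; a pose out of reach is approached as far as the arm can. A call with a gripper value outside its range is refused whole. The fingers move at their own pace and stop on an object; the grip force is fixed at half the most. Time passes only in rows, so rows that repeat a pose let the fingers close. It gives the time, the measured TCP pose, the force, the opening and the grip force at its end, in the units of the state.
- bot.sense(): the state, without advancing time (a new reading comes with each control period).
- bot.camera(name): name is "scene" or "side" or "wrist"; returns a dict with "image" (400x640x3 uint8, red, green, blue), "fovy" (degrees; the focal length in pixels is half the picture's height over the tangent of half this angle, whatever the lens; pixels are square), "cx", "cy" (the principal point, pixels), "T" (4x4, takes a point from camera to world coordinates). Camera axes: x right, y up, looking along -z (the intrinsics and any distortion apply to the point x, -y, -z); pixel columns grow to the right and rows downward; lengths in m; the calibration is good to about 2 mm. A picture is of the moment at which its call begins. There is no depth.
- bot.sign_off(): hands the job in; it is judged then, once.
Trained networks look in a picture, given as the dict that the camera call returned (one of the last four; its "shot" number tells which), for a name from the list of things; names that differ only in an ending like _2 or _b are one class to them, and where a whole thing is asked for, a point or a joint stands for the part that bears it (a point fixed in the world has none). Each returns a list of dicts, best first, with "confidence" (0 to 1); they miss things now and then, are a little off and sometimes report something else, mostly with a low value. They report only what shows in the picture. A call takes as long as a camera call.
- bot.regions_of(picture, label): "region" (400x640 bool, what is visible of it).
- bot.landmark_of(picture, label): "point" ([x, y, z] in m, in world coordinates, good to about 4 mm: a listed point, or the origin of a listed thing).
The state is a dict: "time_s": time; "q": joint angles; "qd": joint speeds; "joint_efforts": joint torques, N m; "tool_pos": TCP position; "orientation": TCP orientation; "force": force on the tool from outside, world axes, zero at the start; "wrist_torque": the same for the moment, N m; "finger_gap": finger opening in m; "gripper_force": force on a finger pad.
Only numpy, scipy, OpenCV 4.12 (cv2) and the standard library are available. Lean on these libraries where they do the work, as an engineer would, in place of code of your own. Each camera call takes 0.05 s, during which the arm holds its last target. There are 200 camera calls.

## Working session

There is one attempt and no reset: what is moved stays moved. The work goes in short steps, Python scripts to look and compute and a tool call to move; the robot and the scene stay as the last step left them, time stands still between calls to the robot, and variables do not carry over. Pictures are saved under pics/ and viewed, at most 14 in all, crops included, and the job is handed in when it is done.

Besides the shell and the picture viewer there is one more tool, called after "Emit:" as name([rows], argument=value, ...), one row to a line, values as JSON. send_rows: Moves the arm, as the interface text tells. Its arguments: {"type":"object","properties":{"series":{"type":"array"}},"required":["series"]}

```bash
ls; mkdir -p pics
cat > h.py <<'E'
import numpy as np,cv2
from bench import bot
def save(p,n): cv2.imwrite('pics/'+n+'.png',cv2.cvtColor(p['image'],cv2.COLOR_RGB2BGR))
def marks(p,names):
    for n in names:
        r=bot.landmark_of(p,n)
        print(n,[(np.round(np.array(d['point'])*1000).astype(int).tolist(),round(d['confidence'],2)) for d in r[:2]])
E
python3 - <<'E'
from h import *
print(bot.sense(),bot.grasp_offset)
a=bot.camera('scene');b=bot.camera('side')
save(a,'sc1');save(b,'si1')
print({k:v for k,v in a.items() if k!='image'})
N=['tin','carton','case','jar','can','tray_in','crank_hub','crank_grip','scan_top','unit','mouse','stamp','reader','passports','stapler','mug']
for p in (a,b): marks(p,N);print()
E
```

```text
pics
{'time_s': 0.0, 'q': array([-8.36429896e+00,  1.96368723e+01,  8.73758141e+01, -3.13568490e-03,
        7.30744541e+01, -8.36403892e+00]), 'qd': array([ 0.03693807,  0.03632791, -0.00807133, -0.01246206, -0.06170035,
       -0.03074192]), 'joint_efforts': array([ 7.61924657e-04, -4.31245601e+01, -2.44219762e+01,  7.17750052e-02,
        5.59406646e-02, -1.04314388e-04]), 'tool_pos': array([5.24602820e-01, 7.19311204e-05, 2.26049641e-01]), 'orientation': array([-1.79913350e+02, -9.70905848e-03,  9.00006478e+01]), 'force': array([-0.03719704,  0.19757514, -0.30416326]), 'wrist_torque': array([ 0.04680635, -0.05937223,  0.02066787]), 'gripper_force': 0.0, 'finger_gap': 0.09191935504214295} 0.0188
{'fovy': 48.932749350984565, 'cx': 314.4779699934057, 'cy': 201.34250527768697, 'T': array([[ 0.84443121, -0.33612213,  0.41708255,  1.04642657],
       [ 0.53561969,  0.51980886, -0.66551506, -0.83096998],
       [ 0.00689114,  0.78537931,  0.61897646,  0.85780263],
       [ 0.        ,  0.        ,  0.        ,  1.        ]]), 'shot': 1}
tin [([452, -330, -1], 0.64)]
carton [([606, 312, 
[... 555 characters left out ...]
], 0.92)]
stapler [([364, -64, -3], 0.98)]
mug [([718, -327, 0], 0.96)]

tin [([448, -328, 4], 0.89)]
carton [([397, 300, -3], 0.75), ([438, 43, 4], 0.31)]
case [([563, 149, 239], 0.69), ([593, -375, -2], 0.6)]
jar [([447, -164, 0], 0.8), ([401, 298, -1], 0.6)]
can [([440, 43, -1], 0.71)]
tray_in [([582, -104, 46], 0.8), ([712, -318, -1], 0.58)]
crank_hub [([608, 182, 186], 0.89), ([349, 140, -1], 0.28)]
crank_grip [([563, 151, 238], 0.73)]
scan_top [([607, 308, 188], 0.53)]
unit [([592, 86, 1], 0.61), ([775, -47, 1], 0.47)]
mouse [([344, 139, 0], 0.76)]
stamp [([777, -51, 2], 0.84)]
reader []
passports [([339, -240, -2], 0.92), ([583, -102, 44], 0.69)]
stapler [([365, -56, 2], 0.78)]
mug []
```

View pics/sc1.png

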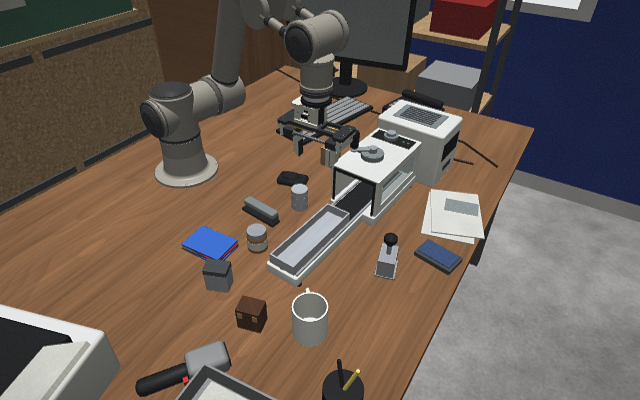

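View pics/si1.png

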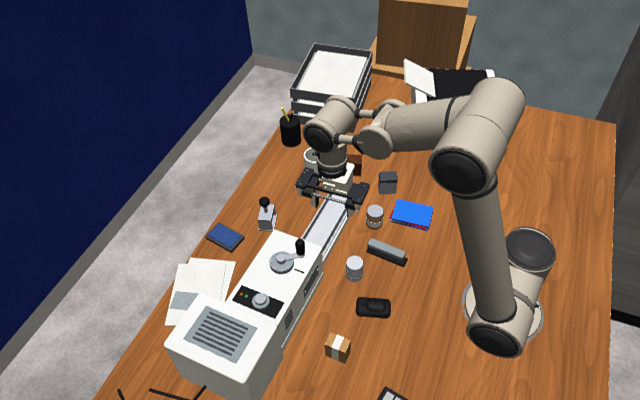

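The scene picture shows all five goods: tin (217,275), case (251,314), jar (257,237), can (299,197) and the carton behind the gripper, which the side picture shows at (337,347). The landmark readings agree with the pictures. Next I get yaws by fitting box outlines to the network regions.

```bash
cat >> h.py <<'E'
from scipy.optimize import minimize
SZ=dict(tin=(60,42,74),carton=(60,38,70),case=(58,44,66),jar=(56,56,68),can=(52,52,70))
def proj(p,P):
    T=np.array(p['T']);c=(np.atleast_2d(P)-T[:3,3])@T[:3,:3]
    f=200/np.tan(np.radians(p['fovy']/2))
    D=p.get('distortion',p.get('dist'))
    x,y=c[:,0]/-c[:,2],-c[:,1]/-c[:,2]
    return np.c_[p['cx']+f*x,p['cy']+f*y]
def corners(n,x,y,a,z=0):
    l,w,h=np.array(SZ[n])/1000
    if n in('jar','can'):
        t=np.linspace(0,2*np.pi,24,False);b=np.c_[np.cos(t),np.sin(t)]*l/2
    else:
        b=np.array([[1,1],[1,-1],[-1,-1],[-1,1]])*[l/2,w/2]
    c,s=np.cos(a),np.sin(a);b=b@np.array([[c,s],[-s,c]])+[x,y]
    return np.vstack([np.c_[b,0*b[:,0]+z],np.c_[b,0*b[:,0]+z+h]])
def fit(n,pics,guess,z=0):
    "x,y,yaw by silhouette overlap"
    ms=[]
    for p in pics:
        best=None
        for r in bot.regions_of(p,n):
            m=np.array(r['region']);v,u=np.nonzero(m)
            g=proj(p,[guess[0],guess[1],z+.035])[0]
            if np.hypot(u.mean()-g[0],v.mean()-g[1])<50 and best is None: best=m
        if best is not None: ms.append((p,best))
    if not ms: print(n,'no mask');return None
    def cost(q):
        s=0
        for p,m in ms:
            h=cv2.convexHull((proj(p,corners(n,q[0],q[1],q[2],z))*64).astype(np.int32))
            im=np.zeros((1600,2560),np.uint8)
            cv2.fillConvexPoly(im,(h//16+6),1)
            im=cv2.resize(im.astype(np.float32),(640,400),interpolation=cv2.INTER_AREA)
            s+=np.abs(im-m).sum()/m.sum()
        return s/len(ms)
    best=None
    for a in ([0] if n in('jar','can') else np.radians(np.arange(0,180,30))):
        S=np.array([[guess[0],guess[1],a],[guess[0]+.008,guess[1],a],[guess[0],guess[1]+.008,a],[guess[0],guess[1],a+.25]])
        r=minimize(cost,S[0],method='Nelder-Mead',options=dict(initial_simplex=S,maxfev=90))
        print(n,np.round(r.x[:2]*1000),round(np.degrees(r.x[2])%180),round(r.fun,3)) if n not in('jar','can') else 0
        if best is None or r.fun<best.fun: best=r
    print('BEST',n,np.round(best.x[:2]*1000,1),round(np.degrees(best.x[2])%180,1),round(best.fun,3),len(ms))
    return best.x
E
python3 - <<'E'
from h import *
a=bot.camera('scene');b=bot.camera('side');w=bot.camera('wrist');save(w,'w1')
print({k:v for k,v in w.items() if k!='image'})
for n,g in dict(tin=(.45,-.329),carton=(.399,.299),case=(.592,-.377),jar=(.447,-.164),can=(.44,.043)).items(): fit(n,[a,b],g)
E
```

```text
{'fovy': 69.87831288225686, 'cx': 319.7242731918489, 'cy': 196.62878485149517, 'T': array([[ 9.99999512e-01, -6.82330683e-04,  7.14721579e-04,
         5.25104284e-01],
       [ 4.36900225e-04,  9.54079306e-01,  2.99553812e-01,
         8.10002515e-02],
       [-8.86295826e-04, -2.99553353e-01,  9.54079139e-01,
         3.84902328e-01],
       [ 0.00000000e+00,  0.00000000e+00,  0.00000000e+00,
         1.00000000e+00]]), 'shot': 5}
tin [ 451. -330.] 28 0.117
tin [ 452. -330.] 27 0.12
tin [ 451. -329.] 29 0.116
tin [ 452. -330.] 29 0.121
tin [ 452. -328.] 120 0.314
tin [ 450. -329.] 30 0.12
BEST tin [ 450.9 -329.2] 29.2 0.116 2
carton [395. 298.] 11 0.989
carton [393. 299.] 28 0.967
carton [393. 298.] 31 0.964
carton [384. 288.] 120 0.858
carton [389. 295.] 137 0.933
carton [396. 300.] 168 0.984
BEST carton [383.9 288.4] 120.3 0.858 2
case [ 590. -374.] 17 0.345
case [ 589. -374.] 20 0.345
case [ 589. -375.] 110 0.405
case [ 589. -376.] 109 0.405
case [ 588. -372.] 109 0.396
case [ 589. -374.] 19 0.343
BEST case [ 589.4 -373.7] 19.4 0.343 2
BEST jar [ 446.6 -169.2] 4.2 0.206 2
BEST can [442.9  45.1] 171.9 0.163 2
```

View pics/w1.png

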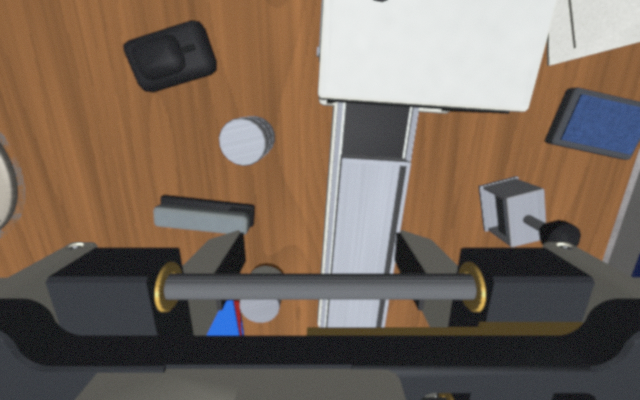

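The wrist view shows the tray (columns 322–412, far end near row 158), the can at (247,140), the jar at (262,290) behind the gripper, and the stapler at (205,215). I'll zoom on the tray for its yaw.

Run:
```python
from h import *
i=cv2.imread('pics/w1.png')[90:340,300:440]
cv2.imwrite('pics/w1c.png',cv2.resize(i,None,fx=2.4,fy=2.4,interpolation=cv2.INTER_CUBIC))
l=cv2.createLineSegmentDetector().detect(cv2.cvtColor(cv2.imread('pics/w1.png'),cv2.COLOR_BGR2GRAY))[0][:,0]
w=bot.camera('wrist');T=w['T'];f=200/np.tan(np.radians(w['fovy']/2))
def bp(u,v,z):
    d=T[:3,:3]@np.array([(u-w['cx'])/f,-(v-w['cy'])/f,-1]);o=T[:3,3];return (o+d*(z-o[2])/d[2])[:2]*1000
for s in l:
    L=np.hypot(s[2]-s[0],s[3]-s[1])
    if L>35 and s[[0,2]].min()>305 and s[[0,2]].max()<540 and s[[1,3]].max()<345:
        a,b=bp(*s[:2],.072),bp(*s[2:],.072);d=b-a
        print(np.round(s),np.round(a),np.round(b),'ang',round(np.degrees(np.arctan2(d[1],d[0]))%180-90,2))
```

```text
[321.  97. 523. 111.] [526.  90.] [738.  77.] ang 86.33
[409. 108. 401. 159.] [618.  80.] [614.  26.] ang -3.89
[341. 153. 345. 105.] [549.  33.] [552.  82.] ang -3.53
[322. 273. 382. 273.] [ 528. -117.] [ 603. -117.] ang -89.68
[309. 327. 376. 327.] [ 511. -200.] [ 600. -200.] ang -89.89
[498. 229. 494. 194.] [737. -58.] [724. -14.] ang 16.16
[322.   1. 317.  94.] [527. 177.] [522.  93.] ang -3.37
[408. 161. 342. 157.] [622.  24.] [549.  28.] ang 86.36
[406. 167. 396. 230.] [620.  18.] [615. -58.] ang -3.84
[334. 104. 321. 271.] [539.  83.] [ 526. -114.] ang -3.76
[384. 271. 399. 166.] [ 605. -114.] [613.  19.] ang -3.61
[394. 236. 389. 271.] [613. -66.] [ 612. -114.] ang -2.08
[507. 114. 443. 111.] [721.  74.] [654.  77.] ang 87.03
[383. 327. 444. 327.] [ 610. -199.] [ 691. -199.] ang -89.96
[400. 231. 418. 112.] [621. -60.] [628.  76.] ang -3.14
[504. 197. 510. 244.] [736. -17.] [755. -78.] ang 17.18
[330. 269. 340. 158.] [ 538. -112.] [547.  27.] ang -3.73
[461. 247. 497. 247.] [696. -81.] [740. -81.] ang 89.85
[377. 299. 331. 299.] [ 599. -156.] [ 539. -156.] ang -89.96
[411. 298. 473. 299.] [ 642. -154.] [ 723. -155.] ang 89.3
[480. 188. 485. 231.] [706.  -7.] [721. -59.] ang 15.92
[342. 161. 333. 269.] [550.  24.] [ 541. -112.] ang -3.62
[401. 234. 426. 273.] [622. -64.] [ 657. -117.] ang 33.91
[405. 154. 412. 109.] [618.  31.] [621.  78.] ang -3.68
[324. 269. 337. 104.] [ 531. -112.] [543.  83.] ang -3.62
[341. 106. 327. 269.] [547.  82.] [ 534. -112.] ang -3.88
[494. 277. 486. 319.] [ 744. -123.] [ 745. -187.] ang 0.58
[438. 276. 376. 277.] [ 673. -122.] [ 595. -123.] ang -88.81
[392. 106. 348. 103.] [600.  82.] [554.  84.] ang 86.48
[414. 111. 407. 156.] [623.  77.] [620.  30.] ang -3.62
```

View pics/w1c.png

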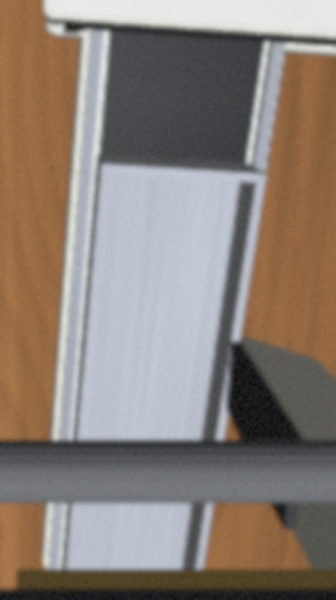

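Tray yaw is about -3.65°, with its centre at about (578,-103). The carton's outline was partly hidden, so I go there with the wrist camera.

Emit:
send_rows([
  {"x": 215,"y": -105},
  {"x": 215,"y": -105},
  {"x": 215,"y": -105},
  {"x": 215,"y": -105},
  {"x": 215,"y": -105},
  {"x": 215,"y": -105},
  {"x": 215,"y": -105},
  {"x": 215,"y": -105},
  {"x": 215,"y": -105},
])

```text
schema error: expected keys wx, wy, wz, x, y, z, claw
```

Run:
```python
from h import *
b=bot.camera('side');w=bot.camera('wrist');save(w,'w2')
s=bot.sense();print(s['tool_pos'],s['orientation'],s['time_s'])
fit('carton',[w],(.399,.299));fit('carton',[w,b],(.399,.299))
marks(w,['carton','crank_hub','scan_top','crank_grip'])
```

```text
[5.25026339e-01 1.69104420e-05 2.26716764e-01] [1.79998167e+02 1.82800519e-04 8.99997386e+01] 2.5
carton no mask
carton [403. 301.] 177 0.048
carton [402. 301.] 178 0.047
carton [403. 301.] 177 0.049
carton [403. 301.] 178 0.048
carton [402. 301.] 178 0.048
carton [402. 301.] 178 0.048
BEST carton [402.5 301. ] 178.4 0.047 1
carton []
crank_hub []
scan_top []
crank_grip [([335, -241, 2], 0.31)]
```

View pics/w2.png

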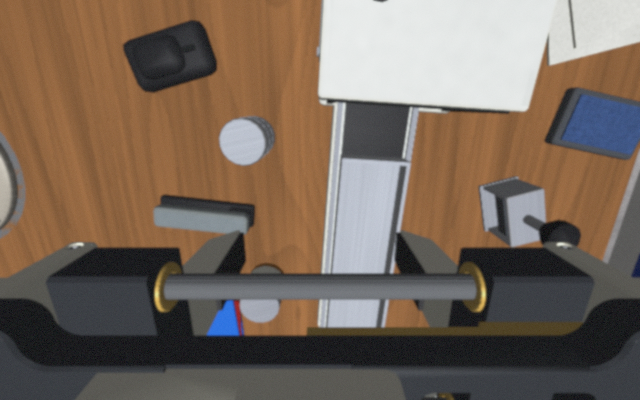

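The move was refused because every key must be given. The picture is unchanged from the first wrist view. The side camera alone now fits the carton well, at (402,301) with yaw -1.6°, so I go directly to it.

Emit:
send_rows([
  {"wx": 0,"wy": 0,"wz": 1.6,"x": 301,"y": -122,"z": 0,"claw": 1},
  {"wx": 0,"wy": 0,"wz": 1.6,"x": 301,"y": -122,"z": 0,"claw": 1},
  {"wx": 0,"wy": 0,"wz": 1.6,"x": 301,"y": -122,"z": 0,"claw": 1},
  {"wx": 0,"wy": 0,"wz": 1.6,"x": 301,"y": -122,"z": 0,"claw": 1},
  {"wx": 0,"wy": 0,"wz": 1.6,"x": 301,"y": -122,"z": 0,"claw": 1},
  {"wx": 0,"wy": 0,"wz": 1.6,"x": 301,"y": -122,"z": 0,"claw": 1},
  {"wx": 0,"wy": 0,"wz": 1.6,"x": 301,"y": -122,"z": 0,"claw": 1},
  {"wx": 0,"wy": 0,"wz": 1.6,"x": 301,"y": -122,"z": 0,"claw": 1},
  {"wx": 0,"wy": 0,"wz": 1.6,"x": 301,"y": -122,"z": 60,"claw": 1},
  {"wx": 0,"wy": 0,"wz": 1.6,"x": 301,"y": -122,"z": 90,"claw": 1},
])

```text
time_s: 3.68
tool_pos: [0.4036, 0.3039, 0.1445]
orientation: [179.6, -0.2, 88.6]
force: [1.4, 0.0, -1.3]
finger_gap: 0.0919
gripper_force: 0.0
```

Run:
```python
from h import *
s=bot.sense();print(s['tool_pos'],s['orientation'],s['time_s'])
w=bot.camera('wrist');b=bot.camera('side');fit('carton',[w],(.402,.301));fit('carton',[b],(.402,.301))
```

```text
[0.4036044  0.30393146 0.14453586] [179.63024755  -0.21417423  88.63734236] 3.6833
carton [398. 300.] 176 0.031
carton [398. 301.] 176 0.031
carton [397. 300.] 176 0.031
carton [397. 300.] 177 0.032
carton [397. 300.] 176 0.032
carton [398. 300.] 176 0.03
BEST carton [397.5 300.4] 176.2 0.03 1
carton [402. 301.] 173 0.059
carton [402. 301.] 175 0.057
carton [402. 301.] 175 0.058
carton [403. 301.] 174 0.059
carton [402. 301.] 175 0.059
carton [403. 301.] 175 0.057
BEST carton [402.6 300.9] 175.0 0.057 1
```

Emit:
send_rows([
  {"wx": 0,"wy": 0,"wz": 2,"x": 0,"y": -2,"z": 40,"claw": 1},
  {"wx": 0,"wy": 0,"wz": 2,"x": 0,"y": -2,"z": 80,"claw": 1},
  {"wx": 0,"wy": 0,"wz": 2,"x": 0,"y": -2,"z": 104,"claw": 1},
  {"wx": 0,"wy": 0,"wz": 2,"x": 0,"y": -2,"z": 104,"claw": 1},
  {"wx": 0,"wy": 0,"wz": 2,"x": 0,"y": -2,"z": 104,"claw": 0},
  {"wx": 0,"wy": 0,"wz": 2,"x": 0,"y": -2,"z": 104,"claw": 0},
  {"wx": 0,"wy": 0,"wz": 2,"x": 0,"y": -2,"z": 104,"claw": 0},
  {"wx": 0,"wy": 0,"wz": 2,"x": 0,"y": -2,"z": 104,"claw": 0},
  {"wx": 0,"wy": 0,"wz": 2,"x": 0,"y": -2,"z": 104,"claw": 0},
  {"wx": 0,"wy": 0,"wz": 2,"x": 0,"y": -2,"z": 104,"claw": 0},
])

```text
time_s: 4.72
tool_pos: [0.4011, 0.3014, 0.0406]
orientation: [179.9, -0.0, 86.4]
force: [-1.9, 0.7, 8.9]
finger_gap: 0.0598
gripper_force: 30.0
```

Emit:
send_rows([
  {"wx": 0,"wy": 0,"wz": 0,"x": 0,"y": 0,"z": -40,"claw": 0},
  {"wx": 0,"wy": 0,"wz": 0,"x": 0,"y": 0,"z": -80,"claw": 0},
  {"wx": 0,"wy": 0,"wz": 0,"x": -20,"y": 0,"z": -110,"claw": 0},
  {"wx": 0,"wy": 0,"wz": 0,"x": -60,"y": 0,"z": -110,"claw": 0},
  {"wx": 0,"wy": 0,"wz": 0,"x": -100,"y": 0,"z": -110,"claw": 0},
  {"wx": 0,"wy": 0,"wz": 0,"x": -140,"y": 0,"z": -110,"claw": 0},
  {"wx": 0,"wy": 0,"wz": 0,"x": -180,"y": 0,"z": -110,"claw": 0},
  {"wx": 0,"wy": 0,"wz": 0,"x": -220,"y": 0,"z": -110,"claw": 0},
  {"wx": 0,"wy": 0,"wz": 0,"x": -260,"y": 0,"z": -110,"claw": 0},
  {"wx": 0,"wy": 0,"wz": 0,"x": -292,"y": 0,"z": -110,"claw": 0},
])

```text
time_s: 5.55
tool_pos: [0.382, 0.0074, 0.1497]
orientation: [180.0, 0.0, 86.4]
force: [-0.1, -0.5, -1.3]
finger_gap: 0.0601
gripper_force: 30.0
```

Emit:
send_rows([
  {"wx": 0,"wy": 0,"wz": 0,"x": 0,"y": 40,"z": 0,"claw": 0},
  {"wx": 0,"wy": 0,"wz": 0,"x": 0,"y": 80,"z": 0,"claw": 0},
  {"wx": 0,"wy": 0,"wz": 0,"x": 0,"y": 120,"z": 0,"claw": 0},
  {"wx": 0,"wy": 0,"wz": 0,"x": 0,"y": 160,"z": 0,"claw": 0},
  {"wx": 0,"wy": 0,"wz": 0,"x": 0,"y": 202,"z": 0,"claw": 0},
  {"wx": 0,"wy": 0,"wz": 0,"x": 0,"y": 202,"z": 0,"claw": 0},
  {"wx": 0,"wy": 0,"wz": 0,"x": 0,"y": 202,"z": 0,"claw": 0},
  {"wx": 0,"wy": 0,"wz": 0,"x": 0,"y": 202,"z": 0,"claw": 0},
])

```text
time_s: 6.22
tool_pos: [0.5831, -0.0029, 0.1486]
orientation: [-179.9, -0.0, 86.4]
force: [-0.3, 0.3, -3.0]
finger_gap: 0.0599
gripper_force: 30.0
```

Run:
```python
from h import *
s=bot.sense();print(s['tool_pos'],s['orientation'],s['time_s'],s['force'])
w=bot.camera('wrist');a=bot.camera('scene');b=bot.camera('side')
z=s['tool_pos'][2]-.0406
fit('carton',[a],(.585,-.003),z);fit('carton',[b],(.585,-.003),z)
for p in (w,a,b): marks(p,['tray_in'])
# overlay of tray rim and floor
def rim(cx,cy,z,hx,hy,a=np.radians(-3.65)):
    c,s=np.cos(a),np.sin(a);q=np.array([[-hx,-hy],[hx,-hy],[hx,hy],[-hx,hy]])@np.array([[c,s],[-s,c]])+[cx,cy]
    return np.c_[q,[z]*4]
for p,n in((a,'a'),(w,'w')):
    im=cv2.cvtColor(p['image'],cv2.COLOR_RGB2BGR);im=cv2.resize(im,None,fx=4,fy=4,interpolation=cv2.INTER_CUBIC)
    for hx,hy,col in((.038,.128,(0,0,255)),(.034,.124,(0,255,0))):
        cv2.polylines(im,[((proj(p,rim(.578,-.103,.072,hx,hy))+.5)*4).astype(int)],True,col,1)
    cv2.imwrite('pics/ov_'+n+'.png',(im[780:1140,1040:1480] if n=='a' else im[300:900,1000:1700]))
```

```text
[ 0.58313948 -0.00285309  0.14862301] [-1.79858021e+02 -6.38248014e-03  8.64106444e+01] 6.2167 [-0.29821907  0.26012057 -3.03760909]
carton [580.  -4.] 172 0.128
carton [580.  -5.] 169 0.124
carton [580.  -4.] 69 0.269
carton [575.  -3.] 93 0.255
carton [580.  -6.] 154 0.123
carton [580.  -6.] 164 0.121
BEST carton [580.1  -5.7] 163.7 0.121 1
carton [589.   6.] 143 0.325
carton [588.   3.] 24 0.343
carton [589.   3.] 27 0.353
carton [590.   7.] 139 0.328
carton [588.   5.] 143 0.326
carton [588.   6.] 142 0.325
BEST carton [587.8   6.2] 141.7 0.325 1
tray_in []
tray_in [([580, -102, 43], 0.66), ([354, 136, 0], 0.66)]
tray_in [([580, -105, 48], 0.79)]
```

View pics/ov_a.png

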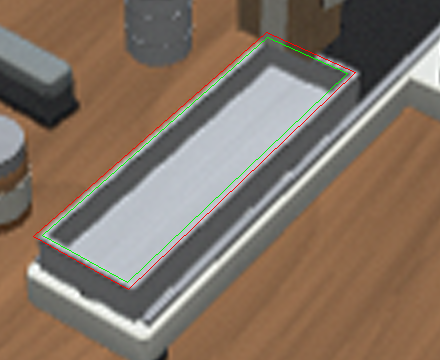

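The overlay of the tray rim at (578,-103), yaw -3.65°, lies on the picture's tray within about 1 mm, with the right far corner slightly further +x. I lower the carton there.

Emit:
send_rows([
  {"wx": 0,"wy": 0,"wz": 0,"x": 0,"y": 2,"z": 30,"claw": 0},
  {"wx": 0,"wy": 0,"wz": 0,"x": 0,"y": 2,"z": 50,"claw": 0},
  {"wx": 0,"wy": 0,"wz": 0,"x": 0,"y": 2,"z": 58,"claw": 0},
  {"wx": 0,"wy": 0,"wz": 0,"x": 0,"y": 2,"z": 60,"claw": 0},
  {"wx": 0,"wy": 0,"wz": 0,"x": 0,"y": 2,"z": 60,"claw": 0},
  {"wx": 0,"wy": 0,"wz": 0,"x": 0,"y": 2,"z": 60,"claw": 0},
])

```text
time_s: 7.12
tool_pos: [0.5871, -0.0032, 0.0906]
orientation: [179.9, 0.0, 86.4]
force: [-0.4, 0.1, -2.9]
finger_gap: 0.0599
gripper_force: 30.0
```

Emit:
send_rows([
  {"wx": 0,"wy": 0,"wz": 0,"x": 1,"y": 0,"z": 0.5,"claw": 0},
  {"wx": 0,"wy": 0,"wz": 0,"x": 2,"y": 0,"z": 1,"claw": 0},
  {"wx": 0,"wy": 0,"wz": 0,"x": 2,"y": 0,"z": 1,"claw": 0},
])

```text
time_s: 7.37
tool_pos: [0.5868, -0.001, 0.0891]
orientation: [179.9, 0.0, 86.4]
force: [0.1, -0.6, -2.7]
finger_gap: 0.0595
gripper_force: 30.0
```

Emit:
send_rows([
  {"wx": 0,"wy": 0,"wz": 0,"x": 0,"y": -1,"z": 1,"claw": 0},
  {"wx": 0,"wy": 0,"wz": 0,"x": 0,"y": -1,"z": 2,"claw": 0},
  {"wx": 0,"wy": 0,"wz": 0,"x": 0,"y": -1,"z": 2,"claw": 0},
])

```text
time_s: 7.62
tool_pos: [0.5854, -0.0011, 0.0866]
orientation: [180.0, 0.0, 86.4]
force: [-1.1, -0.2, 0.4]
finger_gap: 0.0599
gripper_force: 30.0
```

Emit:
send_rows([
  {"wx": 0,"wy": 0,"wz": 0,"x": 1,"y": 0,"z": 0,"claw": 0},
  {"wx": 0,"wy": 0,"wz": 0,"x": 2,"y": 0,"z": 0,"claw": 0},
  {"wx": 0,"wy": 0,"wz": 0,"x": 2,"y": 0,"z": 0,"claw": 0},
])

```text
time_s: 7.87
tool_pos: [0.5858, 0.0008, 0.0866]
orientation: [180.0, 0.0, 86.4]
force: [-0.2, -0.7, 0.3]
finger_gap: 0.0599
gripper_force: 30.0
```

Emit:
send_rows([
  {"wx": 0,"wy": 0,"wz": 0,"x": 1,"y": 0,"z": 0,"claw": 0},
  {"wx": 0,"wy": 0,"wz": 0,"x": 1,"y": 0,"z": 0,"claw": 0},
])

```text
time_s: 8.03
tool_pos: [0.5858, 0.0019, 0.0866]
orientation: [180.0, 0.0, 86.4]
force: [0.5, -0.8, 0.6]
finger_gap: 0.0601
gripper_force: 30.0
```

Emit:
send_rows([
  {"wx": 0,"wy": 0,"wz": 0,"x": 1,"y": 0,"z": 0,"claw": 0},
  {"wx": 0,"wy": 0,"wz": 0,"x": 1,"y": 0,"z": 0,"claw": 0},
])

```text
time_s: 8.2
tool_pos: [0.5859, 0.0029, 0.0866]
orientation: [180.0, 0.0, 86.4]
force: [0.8, -1.2, 1.4]
finger_gap: 0.06
gripper_force: 30.0
```

Emit:
send_rows([
  {"wx": 0,"wy": 0,"wz": 0,"x": 1,"y": 0,"z": 0,"claw": 0},
  {"wx": 0,"wy": 0,"wz": 0,"x": 1,"y": 0,"z": 0,"claw": 0},
])

```text
time_s: 8.37
tool_pos: [0.586, 0.0039, 0.0866]
orientation: [180.0, 0.0, 86.4]
force: [0.7, -2.6, 1.0]
finger_gap: 0.0598
gripper_force: 30.0
```

Emit:
send_rows([
  {"wx": 0,"wy": 0,"wz": 0,"x": 1,"y": 0,"z": 0,"claw": 0},
  {"wx": 0,"wy": 0,"wz": 0,"x": 1,"y": 0,"z": 0,"claw": 0},
])

```text
time_s: 8.53
tool_pos: [0.586, 0.0046, 0.0866]
orientation: [180.0, 0.0, 86.4]
force: [0.6, -4.1, 3.1]
finger_gap: 0.06
gripper_force: 30.0
```

Emit:
send_rows([
  {"wx": 0,"wy": 0,"wz": 0,"x": -1,"y": 0,"z": 0,"claw": 1},
  {"wx": 0,"wy": 0,"wz": 0,"x": -1,"y": 0,"z": 0,"claw": 1},
  {"wx": 0,"wy": 0,"wz": 0,"x": -1,"y": 0,"z": 0,"claw": 1},
  {"wx": 0,"wy": 0,"wz": 0,"x": -1,"y": 0,"z": 0,"claw": 1},
  {"wx": 0,"wy": 0,"wz": 0,"x": -1,"y": 0,"z": -30,"claw": 1},
  {"wx": 0,"wy": 0,"wz": 0,"x": -1,"y": 0,"z": -70,"claw": 1},
  {"wx": 0,"wy": 0,"wz": 0,"x": -1,"y": 0,"z": -90,"claw": 1},
  {"wx": 0,"wy": 0,"wz": 0,"x": -1,"y": 0,"z": -90,"claw": 1},
])

```text
time_s: 9.2
tool_pos: [0.5883, 0.0039, 0.1817]
orientation: [179.5, 0.0, 86.4]
force: [0.5, -0.1, -0.1]
finger_gap: 0.0917
gripper_force: 0.0
```

Run:
```python
from h import *
s=bot.sense();print(s['tool_pos'],s['orientation'],s['time_s'],s['force'])
a=bot.camera('scene');b=bot.camera('side')
fit('tin',[a],(.45,-.329));fit('tin',[b],(.45,-.329))
fit('case',[a],(.59,-.375));fit('case',[b],(.59,-.375))
fit('carton',[a],(.586,.004),.046)
fit('jar',[a],(.447,-.165));fit('can',[a],(.441,.044))
fit('jar',[b],(.447,-.165));fit('can',[b],(.441,.044))
```

```text
[0.58830713 0.00388634 0.18173011] [1.79454949e+02 1.32555710e-02 8.64134996e+01] 9.2 [ 0.51888807 -0.0586979  -0.12943093]
tin [ 446. -327.] 39 0.134
tin [ 447. -329.] 39 0.127
tin [ 447. -329.] 40 0.13
tin [ 443. -325.] 108 0.256
tin [ 444. -326.] 106 0.255
tin [ 448. -330.] 175 0.182
BEST tin [ 447.  -328.6] 39.1 0.127 1
tin [ 455. -331.] 21 0.135
tin [ 454. -330.] 21 0.135
tin [ 454. -330.] 72 0.258
tin [ 453. -333.] 71 0.257
tin [ 455. -330.] 136 0.241
tin [ 454. -333.] 6 0.162
BEST tin [ 454.3 -330.3] 21.0 0.135 1
case [ 588. -372.] 21 0.076
case [ 588. -372.] 21 0.076
case [ 587. -373.] 69 0.184
case [ 588. -372.] 79 0.188
case [ 587. -372.] 77 0.186
case [ 587. -372.] 19 0.076
BEST case [ 587.6 -372. ] 21.4 0.076 1
case [ 592. -363.] 18 1.236
case [ 594. -369.] 19 1.228
case [ 591. -356.] 124 1.251
case [ 588. -355.] 92 1.248
case [ 594. -362.] 123 1.264
case [ 591. -356.] 123 1.262
BEST case [ 594.2 -368.8] 19.0 1.228 1
carton [584.   7.] 16 0.147
carton [583.   7.] 38 0.164
carton [582.  12.] 81 0.176
carton [582.  12.] 82 0.172
carton [584.   6.] 170 0.165
carton [582.   6.] 172 0.166
BEST carton [583.7   6.7] 15.6 0.147 1
BEST jar [ 438.4 -167.5] 22.6 0.172 1
BEST can [435.7  49.4] 9.5 0.051 1
BEST jar [ 448.6 -167.5] 7.4 0.1 1
BEST can [445.4  45.2] 178.8 0.072 1
```

Emit:
send_rows([
  {"wx": 0,"wy": 0,"wz": -7,"x": -41,"y": -6,"z": 0,"claw": 1},
  {"wx": 0,"wy": 0,"wz": -14,"x": -82,"y": -12,"z": 0,"claw": 1},
  {"wx": 0,"wy": 0,"wz": -21,"x": -123,"y": -18,"z": 0,"claw": 1},
  {"wx": 0,"wy": 0,"wz": -28,"x": -164,"y": -24,"z": 0,"claw": 1},
  {"wx": 0,"wy": 0,"wz": -32.6,"x": -205,"y": -30,"z": 0,"claw": 1},
  {"wx": 0,"wy": 0,"wz": -32.6,"x": -246,"y": -36,"z": 0,"claw": 1},
  {"wx": 0,"wy": 0,"wz": -32.6,"x": -287,"y": -42,"z": 0,"claw": 1},
  {"wx": 0,"wy": 0,"wz": -32.6,"x": -328,"y": -48,"z": 0,"claw": 1},
  {"wx": 0,"wy": 0,"wz": -32.6,"x": -369,"y": -54,"z": 0,"claw": 1},
  {"wx": 0,"wy": 0,"wz": -32.6,"x": -410,"y": -60,"z": 0,"claw": 1},
])

```text
time_s: 10.58
tool_pos: [0.5012, -0.3943, 0.1763]
orientation: [180.0, -0.0, 119.0]
force: [0.3, -0.6, 1.1]
finger_gap: 0.0919
gripper_force: 0.0
```

Emit:
send_rows([
  {"wx": 0,"wy": 0,"wz": 0,"x": 0,"y": 0,"z": 0,"claw": 1},
  {"wx": 0,"wy": 0,"wz": 0,"x": 0,"y": 0,"z": 0,"claw": 1},
])

```text
time_s: 10.75
tool_pos: [0.5009, -0.3945, 0.1756]
orientation: [-180.0, -0.0, 118.8]
force: [0.8, 0.5, -0.2]
finger_gap: 0.0919
gripper_force: 0.0
```

```bash
cat >> h.py <<'E'
def tool(dest,yaw_to=None):
    "shift in tool axes to a world target (tool pointing down)"
    s=bot.sense();p=s['tool_pos'];a=np.radians(s['orientation'][2]);d=np.array(dest[:2])-p[:2]
    print('at',np.round(p*1000,1),'yaw',round(s['orientation'][2],1),'t',round(s['time_s'],1),'F',np.round(s['force'],1))
    print('x',round(1000*(np.cos(a)*d[0]+np.sin(a)*d[1]),1),'y',round(1000*(np.sin(a)*d[0]-np.cos(a)*d[1]),1))
E
python3 - <<'E'
from h import *
w=bot.camera('wrist')
r=fit('tin',[w],(.451,-.3295));
if r is not None: tool(r)
E
```

```text
tin no mask
```

Run:
```python
from h import *
w=bot.camera('wrist');save(w,'w3');print(proj(w,[[.451,-.3295,0],[.451,-.3295,.074]]))
r=fit('tin',[w],(.451,-.3295));marks(w,['tin'])
if r is not None: tool(r)
```

```text
[[307.03750374 108.86802504]
 [303.39992293 109.32896224]]
tin [ 448. -330.] 23 0.028
tin [ 448. -330.] 23 0.027
tin [ 448. -330.] 23 0.027
tin [ 448. -330.] 24 0.029
tin [ 448. -330.] 23 0.028
tin [ 448. -330.] 23 0.028
BEST tin [ 448.  -329.8] 23.1 0.027 1
tin [([450, -330, 2], 0.7)]
at [ 502.7 -390.8  176.6] yaw 119.1 t 11.0 F [ 0.   0.4 -0.5]
x 79.9 y -18.1
```

View pics/w3.png

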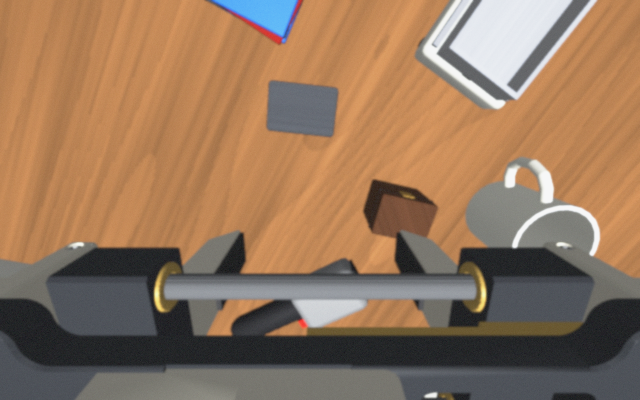

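The picture shows the tin at (303,108), unobstructed and turned about 6° in the image, which agrees with the fitted yaw of 23°.

Emit:
send_rows([
  {"wx": 0,"wy": 0,"wz": 6,"x": 40,"y": -9,"z": 0,"claw": 1},
  {"wx": 0,"wy": 0,"wz": 6,"x": 80,"y": -18,"z": 0,"claw": 1},
  {"wx": 0,"wy": 0,"wz": 6,"x": 80,"y": -18,"z": 40,"claw": 1},
  {"wx": 0,"wy": 0,"wz": 6,"x": 80,"y": -18,"z": 70,"claw": 1},
  {"wx": 0,"wy": 0,"wz": 6,"x": 80,"y": -18,"z": 70,"claw": 1},
  {"wx": 0,"wy": 0,"wz": 6,"x": 80,"y": -18,"z": 70,"claw": 1},
])

```text
time_s: 11.5
tool_pos: [0.4475, -0.3298, 0.1061]
orientation: [-179.9, -0.1, 113.1]
force: [0.7, -0.6, 0.5]
finger_gap: 0.0915
gripper_force: 0.0
```

Run:
```python
from h import *
tool((.449,-.330))
w=bot.camera('wrist');tool((.449,-.330))
```

```text
at [ 447.5 -329.8  106.1] yaw 113.1 t 11.5 F [ 0.7 -0.6  0.5]
x -0.8 y 1.3
at [ 448.4 -331.   107.5] yaw 113.1 t 11.6 F [ 0.1 -0.1 -0.1]
x 0.6 y 1.0
```

Emit:
send_rows([
  {"wx": 0,"wy": 0,"wz": 0,"x": 0,"y": 0,"z": 35,"claw": 1},
  {"wx": 0,"wy": 0,"wz": 0,"x": 0,"y": 0,"z": 68,"claw": 1},
  {"wx": 0,"wy": 0,"wz": 0,"x": 0,"y": 0,"z": 68,"claw": 1},
  {"wx": 0,"wy": 0,"wz": 0,"x": 0,"y": 0,"z": 68,"claw": 0},
  {"wx": 0,"wy": 0,"wz": 0,"x": 0,"y": 0,"z": 68,"claw": 0},
  {"wx": 0,"wy": 0,"wz": 0,"x": 0,"y": 0,"z": 68,"claw": 0},
  {"wx": 0,"wy": 0,"wz": 0,"x": 0,"y": 0,"z": 68,"claw": 0},
  {"wx": 0,"wy": 0,"wz": 0,"x": 0,"y": 0,"z": 68,"claw": 0},
  {"wx": 0,"wy": 0,"wz": 0,"x": 0,"y": 0,"z": 68,"claw": 0},
])

```text
time_s: 12.3
tool_pos: [0.4485, -0.3316, 0.0399]
orientation: [179.9, 0.2, 113.0]
force: [3.1, 1.3, 5.9]
finger_gap: 0.0599
gripper_force: 30.0
```

Run:
```python
from h import *
tool((.5821,-.0475))
```

```text
at [ 448.5 -331.6   39.9] yaw 113.0 t 12.3 F [3.1 1.3 5.9]
x 209.4 y 233.9
```

Emit:
send_rows([
  {"wx": 0,"wy": 0,"wz": 0,"x": 0,"y": 0,"z": -40,"claw": 0},
  {"wx": 0,"wy": 0,"wz": 0,"x": 0,"y": 0,"z": -80,"claw": 0},
  {"wx": 0,"wy": 0,"wz": 5,"x": 20,"y": 22,"z": -110,"claw": 0},
  {"wx": 0,"wy": 0,"wz": 10,"x": 45,"y": 50,"z": -110,"claw": 0},
  {"wx": 0,"wy": 0,"wz": 15,"x": 72,"y": 80,"z": -110,"claw": 0},
  {"wx": 0,"wy": 0,"wz": 20,"x": 99,"y": 110,"z": -110,"claw": 0},
  {"wx": 0,"wy": 0,"wz": 24,"x": 126,"y": 140,"z": -110,"claw": 0},
  {"wx": 0,"wy": 0,"wz": 26.6,"x": 153,"y": 170,"z": -110,"claw": 0},
  {"wx": 0,"wy": 0,"wz": 26.6,"x": 180,"y": 200,"z": -110,"claw": 0},
  {"wx": 0,"wy": 0,"wz": 26.6,"x": 202,"y": 225,"z": -110,"claw": 0},
])

```text
time_s: 13.13
tool_pos: [0.5759, -0.0544, 0.1483]
orientation: [-180.0, -0.0, 86.4]
force: [0.7, -0.9, -2.9]
finger_gap: 0.0599
gripper_force: 30.0
```

Emit:
send_rows([
  {"wx": 0,"wy": 0,"wz": 0,"x": 0,"y": 0,"z": 0,"claw": 0},
  {"wx": 0,"wy": 0,"wz": 0,"x": 0,"y": 0,"z": 0,"claw": 0},
  {"wx": 0,"wy": 0,"wz": 0,"x": 0,"y": 0,"z": 0,"claw": 0},
])

```text
time_s: 13.38
tool_pos: [0.5751, -0.0575, 0.148]
orientation: [-179.9, 0.0, 86.4]
force: [-0.1, -0.9, -2.4]
finger_gap: 0.06
gripper_force: 30.0
```

Run:
```python
from h import *
tool((.5827,-.0445))
w=bot.camera('wrist')
tool((.5827,-.0445))
```

```text
at [575.1 -57.5 148. ] yaw 86.4 t 13.4 F [-0.1 -0.9 -2.4]
x 13.5 y 6.8
at [575.1 -58.1 148.2] yaw 86.4 t 13.4 F [-0.3 -0.2 -2.4]
x 14.1 y 6.8
```

Emit:
send_rows([
  {"wx": 0,"wy": 0,"wz": 0,"x": 14,"y": 7,"z": 0,"claw": 0},
  {"wx": 0,"wy": 0,"wz": 0,"x": 14,"y": 7,"z": 25,"claw": 0},
  {"wx": 0,"wy": 0,"wz": 0,"x": 14,"y": 7,"z": 50,"claw": 0},
  {"wx": 0,"wy": 0,"wz": 0,"x": 14,"y": 7,"z": 59,"claw": 0},
  {"wx": 0,"wy": 0,"wz": 0,"x": 14,"y": 7,"z": 62,"claw": 0},
  {"wx": 0,"wy": 0,"wz": 0,"x": 14,"y": 7,"z": 62,"claw": 0},
  {"wx": 0,"wy": 0,"wz": 0,"x": 14,"y": 7,"z": 62,"claw": 0},
])

```text
time_s: 14.02
tool_pos: [0.5836, -0.0449, 0.087]
orientation: [180.0, 0.0, 86.3]
force: [-0.2, 0.1, -1.8]
finger_gap: 0.0598
gripper_force: 30.0
```

Emit:
send_rows([
  {"wx": 0,"wy": 0,"wz": 0,"x": 2,"y": 0,"z": 0,"claw": 0},
  {"wx": 0,"wy": 0,"wz": 0,"x": 4,"y": 0,"z": 0,"claw": 0},
  {"wx": 0,"wy": 0,"wz": 0,"x": 4,"y": 0,"z": 0,"claw": 0},
])

```text
time_s: 14.27
tool_pos: [0.584, -0.0396, 0.0868]
orientation: [180.0, -0.0, 86.4]
force: [0.6, -0.7, -3.8]
finger_gap: 0.0596
gripper_force: 30.0
```

Emit:
send_rows([
  {"wx": 0,"wy": 0,"wz": 0,"x": 0,"y": 0,"z": 1,"claw": 0},
  {"wx": 0,"wy": 0,"wz": 0,"x": 2,"y": 0,"z": 1,"claw": 0},
  {"wx": 0,"wy": 0,"wz": 0,"x": 2,"y": 0,"z": 1,"claw": 0},
])

```text
time_s: 14.52
tool_pos: [0.5842, -0.0387, 0.0859]
orientation: [179.9, 0.1, 86.4]
force: [-1.0, -5.1, 0.7]
finger_gap: 0.0597
gripper_force: 30.0
```

Emit:
send_rows([
  {"wx": 0,"wy": 0,"wz": 0,"x": 1,"y": 0,"z": 0.5,"claw": 0},
  {"wx": 0,"wy": 0,"wz": 0,"x": 1,"y": 0,"z": 0.5,"claw": 0},
])

```text
time_s: 14.68
tool_pos: [0.5842, -0.0386, 0.0858]
orientation: [179.9, 0.2, 86.4]
force: [-1.4, -7.9, 2.8]
finger_gap: 0.0598
gripper_force: 30.0
```

Emit:
send_rows([
  {"wx": 0,"wy": 0,"wz": 0,"x": -2,"y": 0,"z": 0,"claw": 1},
  {"wx": 0,"wy": 0,"wz": 0,"x": -2,"y": 0,"z": 0,"claw": 1},
  {"wx": 0,"wy": 0,"wz": 0,"x": -2,"y": 0,"z": 0,"claw": 1},
  {"wx": 0,"wy": 0,"wz": 0,"x": -2,"y": 0,"z": 0,"claw": 1},
  {"wx": 0,"wy": 0,"wz": 0,"x": -2,"y": 0,"z": -40,"claw": 1},
  {"wx": 0,"wy": 0,"wz": 0,"x": -2,"y": 0,"z": -80,"claw": 1},
  {"wx": 0,"wy": 0,"wz": 0,"x": -20,"y": 4,"z": -95,"claw": 1},
  {"wx": 0,"wy": 0,"wz": 0,"x": -60,"y": 8,"z": -95,"claw": 1},
  {"wx": 0,"wy": 0,"wz": 0,"x": -100,"y": 12,"z": -95,"claw": 1},
])

```text
time_s: 15.43
tool_pos: [0.5908, -0.137, 0.182]
orientation: [179.8, 0.0, 86.6]
force: [1.1, 0.2, -0.2]
finger_gap: 0.0918
gripper_force: 0.0
```

Emit:
send_rows([
  {"wx": 0,"wy": 0,"wz": -7,"x": -40,"y": 5,"z": 0,"claw": 1},
  {"wx": 0,"wy": 0,"wz": -14,"x": -80,"y": 10,"z": 0,"claw": 1},
  {"wx": 0,"wy": 0,"wz": -20,"x": -120,"y": 15,"z": 0,"claw": 1},
  {"wx": 0,"wy": 0,"wz": -23.6,"x": -160,"y": 20,"z": 0,"claw": 1},
  {"wx": 0,"wy": 0,"wz": -23.6,"x": -200,"y": 25,"z": 0,"claw": 1},
  {"wx": 0,"wy": 0,"wz": -23.6,"x": -240,"y": 30,"z": 0,"claw": 1},
  {"wx": 0,"wy": 0,"wz": -23.6,"x": -280,"y": 36,"z": 0,"claw": 1},
  {"wx": 0,"wy": 0,"wz": -23.6,"x": -287,"y": 36,"z": 0,"claw": 1},
  {"wx": 0,"wy": 0,"wz": -23.6,"x": -287,"y": 36,"z": 0,"claw": 1},
  {"wx": 0,"wy": 0,"wz": -23.6,"x": -287,"y": 36,"z": 0,"claw": 1},
])

```text
time_s: 16.27
tool_pos: [0.6075, -0.4254, 0.1791]
orientation: [-180.0, -0.1, 110.0]
force: [0.7, -0.3, -0.4]
finger_gap: 0.0919
gripper_force: 0.0
```

Run:
```python
from h import *
w=bot.camera('wrist');a=bot.camera('scene')
g=(.588,-.373)
for p in(w,a):
    r=fit('case',[p],g)
    if r is not None: tool(r)
```

```text
case no mask
case [ 589. -373.] 18 0.061
case [ 589. -373.] 16 0.062
case [ 588. -372.] 79 0.175
case [ 588. -373.] 78 0.176
case [ 588. -373.] 80 0.177
case [ 589. -373.] 17 0.062
BEST case [ 588.9 -373. ] 17.7 0.061 1
at [ 608.3 -424.   180.6] yaw 110.1 t 16.5 F [ 0.6  0.5 -1. ]
x 54.7 y -0.7
```

Emit:
send_rows([
  {"wx": 0,"wy": 0,"wz": 2,"x": 40,"y": 0,"z": 0,"claw": 1},
  {"wx": 0,"wy": 0,"wz": 2,"x": 54,"y": 0,"z": 0,"claw": 1},
  {"wx": 0,"wy": 0,"wz": 2,"x": 54,"y": 0,"z": 30,"claw": 1},
  {"wx": 0,"wy": 0,"wz": 2,"x": 54,"y": 0,"z": 70,"claw": 1},
  {"wx": 0,"wy": 0,"wz": 2,"x": 54,"y": 0,"z": 70,"claw": 1},
  {"wx": 0,"wy": 0,"wz": 2,"x": 54,"y": 0,"z": 70,"claw": 1},
])

```text
time_s: 16.97
tool_pos: [0.5884, -0.3733, 0.1086]
orientation: [-179.9, -0.2, 108.1]
force: [-0.1, 0.3, 1.3]
finger_gap: 0.092
gripper_force: 0.0
```

Run:
```python
from h import *
w=bot.camera('wrist');tool((.589,-.373));r=fit('case',[w],(.589,-.373))
save(w,'w4')
```

```text
at [ 589.6 -374.7  111.1] yaw 108.1 t 17.0 F [ 0.2 -1.   0.9]
x 1.8 y -0.1
case [ 589. -374.] 16 0.044
case [ 589. -374.] 16 0.043
case [ 589. -374.] 16 0.044
case [ 589. -374.] 17 0.045
case [ 589. -374.] 15 0.045
case [ 589. -374.] 15 0.044
BEST case [ 588.9 -374.2] 16.2 0.043 1
```

View pics/w4.png

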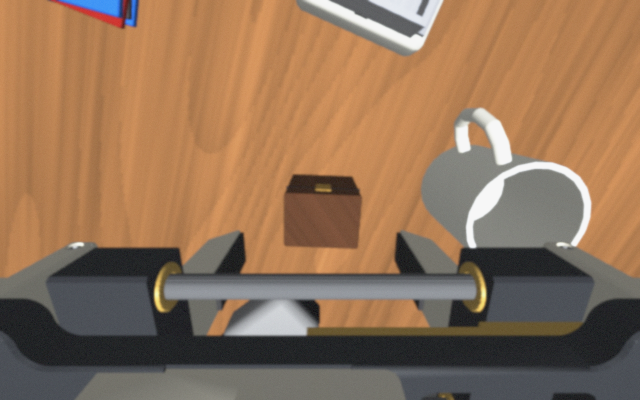

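The case stands centred between the fingers at (322,210), and the mug on the right is clear of them.

Emit:
send_rows([
  {"wx": 0,"wy": 0,"wz": 1,"x": 1,"y": 0,"z": 36,"claw": 1},
  {"wx": 0,"wy": 0,"wz": 1,"x": 1,"y": 0,"z": 71,"claw": 1},
  {"wx": 0,"wy": 0,"wz": 1,"x": 1,"y": 0,"z": 71,"claw": 1},
  {"wx": 0,"wy": 0,"wz": 1,"x": 1,"y": 0,"z": 71,"claw": 0},
  {"wx": 0,"wy": 0,"wz": 1,"x": 1,"y": 0,"z": 71,"claw": 0},
  {"wx": 0,"wy": 0,"wz": 1,"x": 1,"y": 0,"z": 71,"claw": 0},
  {"wx": 0,"wy": 0,"wz": 1,"x": 1,"y": 0,"z": 71,"claw": 0},
  {"wx": 0,"wy": 0,"wz": 1,"x": 1,"y": 0,"z": 71,"claw": 0},
  {"wx": 0,"wy": 0,"wz": 1,"x": 1,"y": 0,"z": 71,"claw": 0},
])

```text
time_s: 17.82
tool_pos: [0.5896, -0.3747, 0.0405]
orientation: [179.9, 0.1, 107.0]
force: [-0.6, 0.9, 3.2]
finger_gap: 0.0579
gripper_force: 29.9
```

Run:
```python
from h import *
tool((.5800,-.0870))
```

```text
at [ 589.6 -374.7   40.5] yaw 107.0 t 17.8 F [-0.6  0.9  3.2]
x 277.9 y 74.9
```

Emit:
send_rows([
  {"wx": 0,"wy": 0,"wz": 0,"x": 0,"y": 0,"z": -40,"claw": 0},
  {"wx": 0,"wy": 0,"wz": 0,"x": 0,"y": 0,"z": -80,"claw": 0},
  {"wx": 0,"wy": 0,"wz": 4,"x": 25,"y": 7,"z": -108,"claw": 0},
  {"wx": 0,"wy": 0,"wz": 8,"x": 64,"y": 17,"z": -108,"claw": 0},
  {"wx": 0,"wy": 0,"wz": 12,"x": 103,"y": 27,"z": -108,"claw": 0},
  {"wx": 0,"wy": 0,"wz": 16,"x": 142,"y": 38,"z": -108,"claw": 0},
  {"wx": 0,"wy": 0,"wz": 20.6,"x": 181,"y": 49,"z": -108,"claw": 0},
  {"wx": 0,"wy": 0,"wz": 20.6,"x": 220,"y": 60,"z": -108,"claw": 0},
  {"wx": 0,"wy": 0,"wz": 20.6,"x": 255,"y": 70,"z": -108,"claw": 0},
  {"wx": 0,"wy": 0,"wz": 20.6,"x": 272,"y": 75,"z": -108,"claw": 0},
])

```text
time_s: 18.65
tool_pos: [0.5801, -0.0877, 0.147]
orientation: [-179.9, -0.1, 86.6]
force: [-0.0, 0.3, -2.6]
finger_gap: 0.0576
gripper_force: 29.9
```

Emit:
send_rows([
  {"wx": 0,"wy": 0,"wz": 0,"x": 0,"y": 0,"z": 0,"claw": 0},
  {"wx": 0,"wy": 0,"wz": 0,"x": 0,"y": 0,"z": 0,"claw": 0},
  {"wx": 0,"wy": 0,"wz": 0,"x": 0,"y": 0,"z": 0,"claw": 0},
])

```text
time_s: 18.9
tool_pos: [0.5811, -0.0928, 0.147]
orientation: [180.0, 0.0, 86.4]
force: [-0.1, -0.4, -2.9]
finger_gap: 0.0579
gripper_force: 29.9
```

Run:
```python
from h import *
w=bot.camera('wrist')
tool((.5800,-.0870))
```

```text
at [581.1 -93.3 146.9] yaw 86.3 t 18.9 F [ 0.3 -0.3 -2.8]
x 6.2 y -1.5
```

Emit:
send_rows([
  {"wx": 0,"wy": 0,"wz": 0,"x": 6,"y": -1,"z": 25,"claw": 0},
  {"wx": 0,"wy": 0,"wz": 0,"x": 6,"y": -1,"z": 50,"claw": 0},
  {"wx": 0,"wy": 0,"wz": 0,"x": 6,"y": -1,"z": 58,"claw": 0},
  {"wx": 0,"wy": 0,"wz": 0,"x": 6,"y": -1,"z": 61,"claw": 0},
  {"wx": 0,"wy": 0,"wz": 0,"x": 6,"y": -1,"z": 61,"claw": 0},
  {"wx": 0,"wy": 0,"wz": 0,"x": 6,"y": -1,"z": 61,"claw": 0},
])

```text
time_s: 19.45
tool_pos: [0.5807, -0.0874, 0.0863]
orientation: [180.0, 0.0, 86.3]
force: [0.2, -0.7, -1.8]
finger_gap: 0.0576
gripper_force: 29.9
```

Emit:
send_rows([
  {"wx": 0,"wy": 0,"wz": 0,"x": 2,"y": 0,"z": 0,"claw": 0},
  {"wx": 0,"wy": 0,"wz": 0,"x": 4,"y": 0,"z": 0,"claw": 0},
  {"wx": 0,"wy": 0,"wz": 0,"x": 4,"y": 0,"z": 0,"claw": 0},
])

```text
time_s: 19.7
tool_pos: [0.5808, -0.0821, 0.086]
orientation: [180.0, -0.0, 86.4]
force: [-0.5, 1.3, -2.3]
finger_gap: 0.058
gripper_force: 29.9
```

Emit:
send_rows([
  {"wx": 0,"wy": 0,"wz": 0,"x": 0,"y": 0,"z": 1,"claw": 0},
  {"wx": 0,"wy": 0,"wz": 0,"x": 2,"y": 0,"z": 1,"claw": 0},
  {"wx": 0,"wy": 0,"wz": 0,"x": 2,"y": 0,"z": 1,"claw": 0},
])

```text
time_s: 19.95
tool_pos: [0.5812, -0.0809, 0.0859]
orientation: [179.9, 0.1, 86.4]
force: [-1.7, -3.6, 5.5]
finger_gap: 0.0579
gripper_force: 29.9
```

Emit:
send_rows([
  {"wx": 0,"wy": 0,"wz": 0,"x": 1,"y": 0,"z": 0,"claw": 0},
  {"wx": 0,"wy": 0,"wz": 0,"x": 1,"y": 0,"z": 0,"claw": 0},
])

```text
time_s: 20.12
tool_pos: [0.5813, -0.0807, 0.0859]
orientation: [179.9, 0.2, 86.4]
force: [-2.2, -7.7, 5.0]
finger_gap: 0.0579
gripper_force: 29.9
```

Emit:
send_rows([
  {"wx": 0,"wy": 0,"wz": 0,"x": -2,"y": 0,"z": 0,"claw": 1},
  {"wx": 0,"wy": 0,"wz": 0,"x": -2,"y": 0,"z": 0,"claw": 1},
  {"wx": 0,"wy": 0,"wz": 0,"x": -2,"y": 0,"z": 0,"claw": 1},
  {"wx": 0,"wy": 0,"wz": 0,"x": -2,"y": 0,"z": 0,"claw": 1},
  {"wx": 0,"wy": 0,"wz": 0,"x": -2,"y": 0,"z": -40,"claw": 1},
  {"wx": 0,"wy": 0,"wz": 0,"x": -2,"y": 0,"z": -80,"claw": 1},
  {"wx": 0,"wy": 0,"wz": 0,"x": -20,"y": -12,"z": -95,"claw": 1},
  {"wx": 0,"wy": 0,"wz": 0,"x": -52,"y": -37,"z": -95,"claw": 1},
  {"wx": 0,"wy": 0,"wz": 0,"x": -84,"y": -62,"z": -95,"claw": 1},
])

```text
time_s: 20.87
tool_pos: [0.5141, -0.1592, 0.1812]
orientation: [179.8, 0.1, 86.6]
force: [-0.5, -1.5, -0.7]
finger_gap: 0.0918
gripper_force: 0.0
```

Emit:
send_rows([
  {"wx": 0,"wy": 0,"wz": 0,"x": -30,"y": -25,"z": 0,"claw": 1},
  {"wx": 0,"wy": 0,"wz": 0,"x": -60,"y": -50,"z": 0,"claw": 1},
  {"wx": 0,"wy": 0,"wz": 0,"x": -82,"y": -67,"z": 0,"claw": 1},
  {"wx": 0,"wy": 0,"wz": 0,"x": -82,"y": -67,"z": 0,"claw": 1},
  {"wx": 0,"wy": 0,"wz": 0,"x": -82,"y": -67,"z": 0,"claw": 1},
])

```text
time_s: 21.28
tool_pos: [0.4411, -0.2375, 0.18]
orientation: [180.0, -0.0, 86.2]
force: [0.5, 1.0, -0.1]
finger_gap: 0.0917
gripper_force: 0.0
```

Run:
```python
from h import *
w=bot.camera('wrist');save(w,'w5');a=bot.camera('scene');save(a,'sc5')
tool((.447,-.168))
marks(w,['jar']);marks(a,['jar','can']);fit('jar',[a],(.447,-.166))
r=fit('jar',[w],(.447,-.166))
if r is not None: tool(r)
```

```text
at [ 442.2 -236.3  179.9] yaw 86.4 t 21.4 F [-0.4 -0.1 -0.4]
x 68.4 y 0.5
jar [([473, -154, -3], 0.65)]
jar [([474, -153, -1], 0.63)]
can [([443, 46, -2], 0.87)]
BEST jar [ 471.3 -150.7] 170.0 0.149 1
BEST jar [ 472.2 -153.9] 163.9 0.073 1
at [ 442.3 -235.9  179.8] yaw 86.5 t 21.6 F [-0.2 -0.  -0.1]
x 83.7 y 24.8
```

View pics/w5.png

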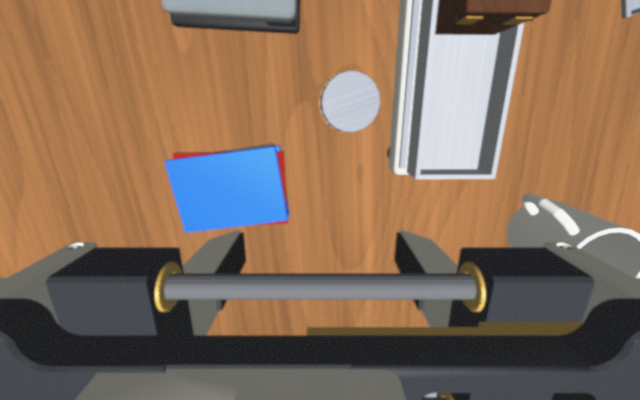

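The jar has been knocked: it now shows at (350,100), i.e. about (472,-154), closer to the tray. Fingers closing across the tray would hit the bed, so I grip it turned by 60° and turn back afterwards.

Emit:
send_rows([
  {"wx": 0,"wy": 0,"wz": 7,"x": 20,"y": 6,"z": 0,"claw": 1},
  {"wx": 0,"wy": 0,"wz": 14,"x": 40,"y": 12,"z": 0,"claw": 1},
  {"wx": 0,"wy": 0,"wz": 21,"x": 60,"y": 18,"z": 0,"claw": 1},
  {"wx": 0,"wy": 0,"wz": 28,"x": 84,"y": 24.5,"z": 0,"claw": 1},
  {"wx": 0,"wy": 0,"wz": 35,"x": 84,"y": 24.5,"z": 20,"claw": 1},
  {"wx": 0,"wy": 0,"wz": 42,"x": 84,"y": 24.5,"z": 40,"claw": 1},
  {"wx": 0,"wy": 0,"wz": 49,"x": 84,"y": 24.5,"z": 60,"claw": 1},
  {"wx": 0,"wy": 0,"wz": 56,"x": 84,"y": 24.5,"z": 60,"claw": 1},
  {"wx": 0,"wy": 0,"wz": 60,"x": 84,"y": 24.5,"z": 60,"claw": 1},
  {"wx": 0,"wy": 0,"wz": 60,"x": 84,"y": 24.5,"z": 60,"claw": 1},
])

```text
time_s: 22.47
tool_pos: [0.4715, -0.1538, 0.1194]
orientation: [-180.0, 0.0, 26.3]
force: [-0.6, 1.3, -0.3]
finger_gap: 0.0916
gripper_force: 0.0
```

Run:
```python
from h import *
a=bot.camera('scene');marks(a,['jar']);tool((.472,-.1535))
```

```text
jar [([472, -151, -3], 0.85), ([339, -244, 0], 0.23)]
at [ 471.7 -154.2  120. ] yaw 26.6 t 22.6 F [ 0.9  0.3 -0.2]
x 0.5 y -0.5
```

Emit:
send_rows([
  {"wx": 0,"wy": 0,"wz": 0,"x": 0.5,"y": -1,"z": 40,"claw": 1},
  {"wx": 0,"wy": 0,"wz": 0,"x": 0.5,"y": -1,"z": 80,"claw": 1},
  {"wx": 0,"wy": 0,"wz": 0,"x": 0.5,"y": -1,"z": 80,"claw": 1},
  {"wx": 0,"wy": 0,"wz": 0,"x": 0.5,"y": -1,"z": 80,"claw": 0},
  {"wx": 0,"wy": 0,"wz": 0,"x": 0.5,"y": -1,"z": 80,"claw": 0},
  {"wx": 0,"wy": 0,"wz": 0,"x": 0.5,"y": -1,"z": 80,"claw": 0},
  {"wx": 0,"wy": 0,"wz": 0,"x": 0.5,"y": -1,"z": 80,"claw": 0},
  {"wx": 0,"wy": 0,"wz": 0,"x": 0.5,"y": -1,"z": 80,"claw": 0},
  {"wx": 0,"wy": 0,"wz": 0,"x": 0.5,"y": -1,"z": 80,"claw": 0},
])

```text
time_s: 23.32
tool_pos: [0.4723, -0.1539, 0.0412]
orientation: [179.8, -0.1, 26.4]
force: [1.3, -4.1, 2.8]
finger_gap: 0.0562
gripper_force: 1.8
```

Emit:
send_rows([
  {"wx": 0,"wy": 0,"wz": 0,"x": 0,"y": 0,"z": -40,"claw": 0},
  {"wx": 0,"wy": 0,"wz": 0,"x": 0,"y": 0,"z": -80,"claw": 0},
  {"wx": 0,"wy": 0,"wz": -7,"x": 0,"y": 0,"z": -110,"claw": 0},
  {"wx": 0,"wy": 0,"wz": -14,"x": 0,"y": 0,"z": -110,"claw": 0},
  {"wx": 0,"wy": 0,"wz": -21,"x": 0,"y": 0,"z": -110,"claw": 0},
  {"wx": 0,"wy": 0,"wz": -28,"x": 0,"y": 0,"z": -110,"claw": 0},
  {"wx": 0,"wy": 0,"wz": -35,"x": 0,"y": 0,"z": -110,"claw": 0},
  {"wx": 0,"wy": 0,"wz": -42,"x": 0,"y": 0,"z": -110,"claw": 0},
  {"wx": 0,"wy": 0,"wz": -49,"x": 0,"y": 0,"z": -110,"claw": 0},
  {"wx": 0,"wy": 0,"wz": -56,"x": 0,"y": 0,"z": -110,"claw": 0},
])

```text
time_s: 24.15
tool_pos: [0.471, -0.1531, 0.1499]
orientation: [-180.0, -0.0, 82.7]
force: [0.7, 0.5, -3.6]
finger_gap: 0.0557
gripper_force: 30.0
```

Emit:
send_rows([
  {"wx": 0,"wy": 0,"wz": -4,"x": 0,"y": 0,"z": 0,"claw": 0},
  {"wx": 0,"wy": 0,"wz": -4,"x": 0,"y": 0,"z": 0,"claw": 0},
  {"wx": 0,"wy": 0,"wz": -4,"x": 0,"y": 0,"z": 0,"claw": 0},
])

```text
time_s: 24.4
tool_pos: [0.4711, -0.1532, 0.1499]
orientation: [-180.0, -0.0, 86.3]
force: [0.1, -0.1, -3.3]
finger_gap: 0.0557
gripper_force: 30.0
```

Run:
```python
from h import *
w=bot.camera('wrist');tool((.5768,-.137))
```

```text
at [ 471.2 -153.3  149.9] yaw 86.3 t 24.4 F [ 0.2 -0.6 -3.9]
x 23.1 y 104.3
```

Emit:
send_rows([
  {"wx": 0,"wy": 0,"wz": 0,"x": 8,"y": 36,"z": 0,"claw": 0},
  {"wx": 0,"wy": 0,"wz": 0,"x": 16,"y": 72,"z": 0,"claw": 0},
  {"wx": 0,"wy": 0,"wz": 0,"x": 22,"y": 104,"z": 0,"claw": 0},
  {"wx": 0,"wy": 0,"wz": 0,"x": 22,"y": 104,"z": 0,"claw": 0},
  {"wx": 0,"wy": 0,"wz": 0,"x": 22,"y": 104,"z": 30,"claw": 0},
  {"wx": 0,"wy": 0,"wz": 0,"x": 22,"y": 104,"z": 50,"claw": 0},
  {"wx": 0,"wy": 0,"wz": 0,"x": 22,"y": 104,"z": 58,"claw": 0},
  {"wx": 0,"wy": 0,"wz": 0,"x": 22,"y": 104,"z": 62,"claw": 0},
  {"wx": 0,"wy": 0,"wz": 0,"x": 22,"y": 104,"z": 62,"claw": 0},
  {"wx": 0,"wy": 0,"wz": 0,"x": 22,"y": 104,"z": 62,"claw": 0},
])

```text
time_s: 25.28
tool_pos: [0.5771, -0.1382, 0.0888]
orientation: [179.9, 0.0, 86.3]
force: [-0.1, -0.0, -3.5]
finger_gap: 0.0556
gripper_force: 30.0
```

Emit:
send_rows([
  {"wx": 0,"wy": 0,"wz": 0,"x": 2,"y": 0,"z": 0.5,"claw": 0},
  {"wx": 0,"wy": 0,"wz": 0,"x": 4,"y": 0,"z": 1,"claw": 0},
  {"wx": 0,"wy": 0,"wz": 0,"x": 4,"y": 0,"z": 1,"claw": 0},
])

```text
time_s: 25.53
tool_pos: [0.5773, -0.1336, 0.0874]
orientation: [179.9, 0.0, 86.4]
force: [0.2, 0.5, -1.6]
finger_gap: 0.0553
gripper_force: 30.0
```

Emit:
send_rows([
  {"wx": 0,"wy": 0,"wz": 0,"x": 1,"y": 0,"z": 1,"claw": 0},
  {"wx": 0,"wy": 0,"wz": 0,"x": 2,"y": 0,"z": 1,"claw": 0},
  {"wx": 0,"wy": 0,"wz": 0,"x": 2,"y": 0,"z": 1,"claw": 0},
])

```text
time_s: 25.78
tool_pos: [0.5774, -0.1331, 0.0874]
orientation: [179.9, 0.1, 86.4]
force: [-2.3, -4.1, 5.2]
finger_gap: 0.0554
gripper_force: 30.0
```

Emit:
send_rows([
  {"wx": 0,"wy": 0,"wz": 0,"x": 1,"y": 0,"z": 0,"claw": 0},
  {"wx": 0,"wy": 0,"wz": 0,"x": 1,"y": 0,"z": 0,"claw": 0},
])

```text
time_s: 25.95
tool_pos: [0.5776, -0.1324, 0.0874]
orientation: [179.9, 0.2, 86.4]
force: [-1.4, -4.8, 5.0]
finger_gap: 0.0555
gripper_force: 30.0
```

Emit:
send_rows([
  {"wx": 0,"wy": 0,"wz": 0,"x": -1,"y": 0,"z": 0,"claw": 1},
  {"wx": 0,"wy": 0,"wz": 0,"x": -1,"y": 0,"z": 0,"claw": 1},
  {"wx": 0,"wy": 0,"wz": 0,"x": -1,"y": 0,"z": 0,"claw": 1},
  {"wx": 0,"wy": 0,"wz": 0,"x": -1,"y": 0,"z": 0,"claw": 1},
  {"wx": 0,"wy": 0,"wz": 0,"x": -1,"y": 0,"z": -40,"claw": 1},
  {"wx": 0,"wy": 0,"wz": 0,"x": -1,"y": 0,"z": -80,"claw": 1},
  {"wx": 0,"wy": 0,"wz": 0,"x": 10,"y": -20,"z": -93,"claw": 1},
  {"wx": 0,"wy": 0,"wz": 0,"x": 30,"y": -50,"z": -93,"claw": 1},
  {"wx": 0,"wy": 0,"wz": 0,"x": 50,"y": -80,"z": -93,"claw": 1},
  {"wx": 0,"wy": 0,"wz": 0,"x": 70,"y": -110,"z": -93,"claw": 1},
])

```text
time_s: 26.78
tool_pos: [0.4704, -0.0533, 0.179]
orientation: [180.0, -0.0, 86.4]
force: [0.3, 0.4, 0.5]
finger_gap: 0.092
gripper_force: 0.0
```

Emit:
send_rows([
  {"wx": 0,"wy": 0,"wz": 0,"x": 29,"y": -36,"z": 0,"claw": 1},
  {"wx": 0,"wy": 0,"wz": 0,"x": 29,"y": -36,"z": 0,"claw": 1},
  {"wx": 0,"wy": 0,"wz": 0,"x": 29,"y": -36,"z": 0,"claw": 1},
  {"wx": 0,"wy": 0,"wz": 0,"x": 29,"y": -36,"z": 0,"claw": 1},
])

```text
time_s: 27.12
tool_pos: [0.4385, -0.0231, 0.1794]
orientation: [179.9, 0.0, 86.5]
force: [-0.0, 0.2, 0.7]
finger_gap: 0.0916
gripper_force: 0.0
```

Run:
```python
from h import *
w=bot.camera('wrist')
marks(w,['can'])
r=fit('can',[w],(.4415,.046))
if r is not None: tool(r)
```

```text
can [([443, 44, 0], 0.94)]
BEST can [439.   45.5] 10.7 0.031 1
at [438.7 -23.8 178.9] yaw 86.4 t 27.3 F [ 0.4  0.  -0.5]
x 69.1 y -4.2
```

Emit:
send_rows([
  {"wx": 0,"wy": 0,"wz": 0,"x": 35,"y": -3,"z": 0,"claw": 1},
  {"wx": 0,"wy": 0,"wz": 0,"x": 69,"y": -3,"z": 10,"claw": 1},
  {"wx": 0,"wy": 0,"wz": 0,"x": 69,"y": -3,"z": 50,"claw": 1},
  {"wx": 0,"wy": 0,"wz": 0,"x": 69,"y": -3,"z": 90,"claw": 1},
  {"wx": 0,"wy": 0,"wz": 0,"x": 69,"y": -3,"z": 125,"claw": 1},
  {"wx": 0,"wy": 0,"wz": 0,"x": 69,"y": -3,"z": 139,"claw": 1},
  {"wx": 0,"wy": 0,"wz": 0,"x": 69,"y": -3,"z": 139,"claw": 1},
  {"wx": 0,"wy": 0,"wz": 0,"x": 69,"y": -3,"z": 139,"claw": 0},
  {"wx": 0,"wy": 0,"wz": 0,"x": 69,"y": -3,"z": 139,"claw": 0},
  {"wx": 0,"wy": 0,"wz": 0,"x": 69,"y": -3,"z": 139,"claw": 0},
])

```text
time_s: 28.1
tool_pos: [0.4403, 0.0458, 0.0411]
orientation: [179.8, 0.0, 86.4]
force: [-0.5, -0.0, -0.1]
finger_gap: 0.076
gripper_force: 0.0
```

Emit:
send_rows([
  {"wx": 0,"wy": 0,"wz": 0,"x": 0,"y": 0,"z": 0,"claw": 0},
  {"wx": 0,"wy": 0,"wz": 0,"x": 0,"y": 0,"z": 0,"claw": 0},
  {"wx": 0,"wy": 0,"wz": 0,"x": 0,"y": 0,"z": 0,"claw": 0},
  {"wx": 0,"wy": 0,"wz": 0,"x": 0,"y": 0,"z": 0,"claw": 0},
  {"wx": 0,"wy": 0,"wz": 0,"x": 0,"y": 0,"z": 0,"claw": 0},
])

```text
time_s: 28.52
tool_pos: [0.4398, 0.046, 0.0406]
orientation: [179.9, 0.0, 86.4]
force: [1.0, -0.6, 4.1]
finger_gap: 0.0514
gripper_force: 30.0
```

Run:
```python
from h import *
tool((.5732,-.194))
```

```text
at [439.8  46.   40.6] yaw 86.4 t 28.5 F [ 1.  -0.6  4.1]
x -231.2 y 148.2
```

Emit:
send_rows([
  {"wx": 0,"wy": 0,"wz": 0,"x": 0,"y": 0,"z": -40,"claw": 0},
  {"wx": 0,"wy": 0,"wz": 0,"x": 0,"y": 0,"z": -80,"claw": 0},
  {"wx": 0,"wy": 0,"wz": 0,"x": -15,"y": 0,"z": -118,"claw": 0},
  {"wx": 0,"wy": 0,"wz": 0,"x": -50,"y": 0,"z": -135,"claw": 0},
  {"wx": 0,"wy": 0,"wz": 0,"x": -90,"y": 0,"z": -135,"claw": 0},
  {"wx": 0,"wy": 0,"wz": 0,"x": -130,"y": 0,"z": -135,"claw": 0},
  {"wx": 0,"wy": 0,"wz": 0,"x": -170,"y": 15,"z": -135,"claw": 0},
  {"wx": 0,"wy": 0,"wz": 0,"x": -205,"y": 40,"z": -135,"claw": 0},
  {"wx": 0,"wy": 0,"wz": 0,"x": -231,"y": 70,"z": -135,"claw": 0},
  {"wx": 0,"wy": 0,"wz": 0,"x": -231,"y": 110,"z": -135,"claw": 0},
])

```text
time_s: 29.35
tool_pos: [0.533, -0.1968, 0.1742]
orientation: [-179.9, 0.1, 86.1]
force: [1.2, -0.9, -3.5]
finger_gap: 0.0513
gripper_force: 30.0
```

Emit:
send_rows([
  {"wx": 0,"wy": 0,"wz": 0,"x": 0,"y": 38,"z": 0,"claw": 0},
  {"wx": 0,"wy": 0,"wz": 0,"x": 0,"y": 38,"z": 0,"claw": 0},
  {"wx": 0,"wy": 0,"wz": 0,"x": 0,"y": 38,"z": 0,"claw": 0},
  {"wx": 0,"wy": 0,"wz": 0,"x": 0,"y": 38,"z": 0,"claw": 0},
])

```text
time_s: 29.68
tool_pos: [0.5707, -0.1931, 0.1734]
orientation: [-179.8, -0.1, 86.4]
force: [0.5, -0.1, -3.6]
finger_gap: 0.0514
gripper_force: 30.0
```

Run:
```python
from h import *
w=bot.camera('wrist');a=bot.camera('scene');save(a,'sc6')
im=cv2.resize(cv2.imread('pics/sc6.png')[130:300,230:450],None,fx=3,fy=3,interpolation=cv2.INTER_CUBIC);cv2.imwrite('pics/sc6c.png',im)
tool((.5732,-.194))
```

```text
at [ 570.7 -193.2  174.6] yaw 86.4 t 29.8 F [ 0.  0. -4.]
x -0.6 y 2.5
```

View pics/sc6c.png

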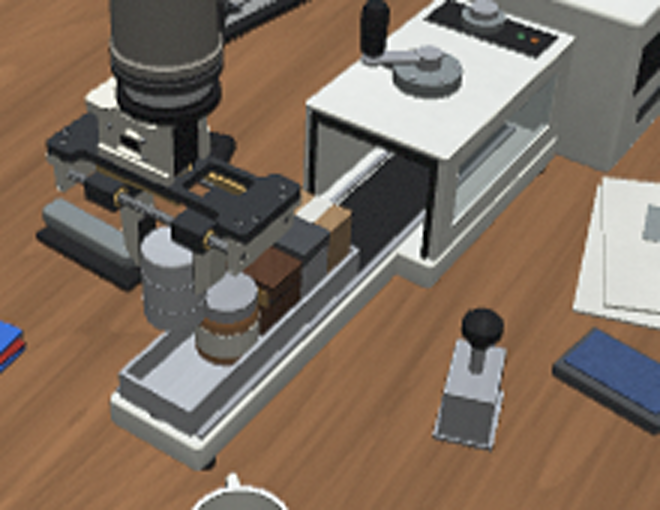

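The row stands well in the tray: carton, tin, case, then jar at (228,320) in the crop. The can is held above the near end, so I lower it.

Emit:
send_rows([
  {"wx": 0,"wy": 0,"wz": 0,"x": -1,"y": 2,"z": 30,"claw": 0},
  {"wx": 0,"wy": 0,"wz": 0,"x": -1,"y": 2,"z": 60,"claw": 0},
  {"wx": 0,"wy": 0,"wz": 0,"x": -1,"y": 2,"z": 78,"claw": 0},
  {"wx": 0,"wy": 0,"wz": 0,"x": -1,"y": 2,"z": 86,"claw": 0},
  {"wx": 0,"wy": 0,"wz": 0,"x": -1,"y": 2,"z": 86,"claw": 0},
  {"wx": 0,"wy": 0,"wz": 0,"x": -1,"y": 2,"z": 86,"claw": 0},
])

```text
time_s: 30.28
tool_pos: [0.5742, -0.1951, 0.0901]
orientation: [179.9, 0.0, 86.4]
force: [0.2, 0.1, -3.9]
finger_gap: 0.0516
gripper_force: 30.0
```

Emit:
send_rows([
  {"wx": 0,"wy": 0,"wz": 0,"x": 2,"y": 0,"z": 0.5,"claw": 0},
  {"wx": 0,"wy": 0,"wz": 0,"x": 4,"y": 0,"z": 1,"claw": 0},
  {"wx": 0,"wy": 0,"wz": 0,"x": 4,"y": 0,"z": 1,"claw": 0},
])

```text
time_s: 30.53
tool_pos: [0.5746, -0.1906, 0.0888]
orientation: [179.9, 0.0, 86.4]
force: [-0.7, -0.1, -3.6]
finger_gap: 0.0512
gripper_force: 30.0
```

Emit:
send_rows([
  {"wx": 0,"wy": 0,"wz": 0,"x": 0,"y": -0.5,"z": 1,"claw": 0},
  {"wx": 0,"wy": 0,"wz": 0,"x": 0,"y": -0.5,"z": 2.5,"claw": 0},
  {"wx": 0,"wy": 0,"wz": 0,"x": 1,"y": -0.5,"z": 2.5,"claw": 0},
  {"wx": 0,"wy": 0,"wz": 0,"x": 1,"y": -0.5,"z": 2.5,"claw": 0},
])

```text
time_s: 30.87
tool_pos: [0.5741, -0.1907, 0.0864]
orientation: [179.9, 0.1, 86.4]
force: [-1.8, -2.3, 4.3]
finger_gap: 0.0519
gripper_force: 30.0
```

Emit:
send_rows([
  {"wx": 0,"wy": 0,"wz": 0,"x": 1,"y": 0,"z": 0,"claw": 0},
  {"wx": 0,"wy": 0,"wz": 0,"x": 1,"y": 0,"z": 0,"claw": 0},
])

```text
time_s: 31.03
tool_pos: [0.5743, -0.19, 0.0864]
orientation: [179.9, 0.1, 86.4]
force: [-3.2, -5.1, 4.6]
finger_gap: 0.0511
gripper_force: 30.0
```

Emit:
send_rows([
  {"wx": 0,"wy": 0,"wz": 0,"x": -1,"y": 0,"z": 0,"claw": 1},
  {"wx": 0,"wy": 0,"wz": 0,"x": -1,"y": 0,"z": 0,"claw": 1},
  {"wx": 0,"wy": 0,"wz": 0,"x": -1,"y": 0,"z": 0,"claw": 1},
  {"wx": 0,"wy": 0,"wz": 0,"x": -1,"y": 0,"z": 0,"claw": 1},
  {"wx": 0,"wy": 0,"wz": 0,"x": -1,"y": 0,"z": -40,"claw": 1},
  {"wx": 0,"wy": 0,"wz": 0,"x": -1,"y": 0,"z": -80,"claw": 1},
  {"wx": 0,"wy": 0,"wz": 0,"x": -1,"y": 0,"z": -120,"claw": 1},
  {"wx": 0,"wy": 0,"wz": 0,"x": -1,"y": 0,"z": -160,"claw": 1},
  {"wx": 0,"wy": 0,"wz": 0,"x": 15,"y": 0,"z": -198,"claw": 1},
  {"wx": 0,"wy": 0,"wz": 0,"x": 40,"y": 1,"z": -222,"claw": 1},
])

```text
time_s: 31.87
tool_pos: [0.5779, -0.1504, 0.3117]
orientation: [179.7, 0.1, 86.2]
force: [0.4, 1.0, -0.2]
finger_gap: 0.0918
gripper_force: 0.0
```

Emit:
send_rows([
  {"wx": 0,"wy": 0,"wz": 0,"x": 40,"y": 0,"z": -8,"claw": 1},
  {"wx": 0,"wy": 0,"wz": 0,"x": 80,"y": 0,"z": -8,"claw": 1},
  {"wx": 0,"wy": 0,"wz": 0,"x": 120,"y": 0,"z": -8,"claw": 1},
  {"wx": 0,"wy": 0,"wz": 0,"x": 160,"y": 0,"z": -8,"claw": 1},
  {"wx": 0,"wy": 0,"wz": 0,"x": 200,"y": 2,"z": -8,"claw": 1},
  {"wx": 0,"wy": 0,"wz": 0,"x": 240,"y": 4,"z": -8,"claw": 1},
  {"wx": 0,"wy": 0,"wz": 0,"x": 256,"y": 4,"z": -8,"claw": 1},
  {"wx": 0,"wy": 0,"wz": 0,"x": 256,"y": 4,"z": -8,"claw": 1},
  {"wx": 0,"wy": 0,"wz": 0,"x": 256,"y": 4,"z": -8,"claw": 1},
])

```text
time_s: 32.62
tool_pos: [0.5972, 0.1072, 0.315]
orientation: [-180.0, 0.0, 86.5]
force: [0.0, -0.6, -0.5]
finger_gap: 0.0919
gripper_force: 0.0
```

Run:
```python
from h import *
w=bot.camera('wrist');save(w,'w7')
tool((.5625,.1505));marks(w,['crank_hub','crank_grip','scan_top'])
print(proj(w,[[.606,.184,.183],[.5625,.1505,.253],[.604,.308,.19]]))
a=bot.camera('scene')
N=['tray_in','crank_hub','crank_grip','scan_top'];marks(a,N)
marks(a,['tin','carton','case','jar','can','mouse','stamp','passports','stapler','mug','reader'])
```

```text
at [597.3 106.  315.1] yaw 86.4 t 32.7 F [ 0.7 -0.   0.1]
x 42.2 y -37.5
crank_hub [([608, 184, 184], 0.9)]
crank_grip []
scan_top []
[[324.19305091 110.8436706 ]
 [271.77928464 160.62296836]
 [313.48430451 -46.82247298]]
tray_in [([577, -102, 46], 0.73)]
crank_hub [([603, 186, 183], 0.84)]
crank_grip [([561, 151, 234], 0.72)]
scan_top [([603, 311, 191], 0.57), ([578, -102, 45], 0.38)]
tin [([585, -36, 46], 0.87), ([594, 82, 4], 0.31)]
carton [([587, 2, 45], 0.49)]
case [([581, -84, 44], 0.95), ([362, -60, 2], 0.31)]
jar [([575, -126, 46], 0.96), ([560, 149, 234], 0.51)]
can [([578, -192, 42], 0.64)]
mouse [([352, 136, 4], 0.72)]
stamp [([780, -49, 2], 0.91), ([363, -63, 2], 0.42)]
passports [([336, -239, 1], 0.9)]
stapler [([366, -58, 2], 0.62), ([780, -50, 1], 0.17)]
mug [([717, -328, 2], 0.87)]
reader [([565, -538, 2], 0.64), ([575, -191, 42], 0.39)]
```

View pics/w7.png

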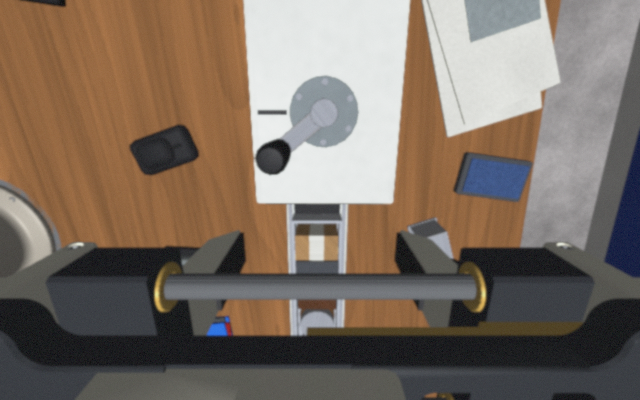

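The hub shows at (323,111), which matches the projection of (606,184). The knob is at (270,158) and the index mark at (271,112). I grip the knob from above.

Emit:
send_rows([
  {"wx": 0,"wy": 0,"wz": 0,"x": 21,"y": -19,"z": 0,"claw": 1},
  {"wx": 0,"wy": 0,"wz": 0,"x": 42,"y": -37.5,"z": 0,"claw": 1},
  {"wx": 0,"wy": 0,"wz": 0,"x": 42,"y": -37.5,"z": 0,"claw": 1},
  {"wx": 0,"wy": 0,"wz": 0,"x": 42,"y": -37.5,"z": 30,"claw": 1},
  {"wx": 0,"wy": 0,"wz": 0,"x": 42,"y": -37.5,"z": 60,"claw": 1},
  {"wx": 0,"wy": 0,"wz": 0,"x": 42,"y": -37.5,"z": 90,"claw": 1},
  {"wx": 0,"wy": 0,"wz": 0,"x": 42,"y": -37.5,"z": 101,"claw": 1},
  {"wx": 0,"wy": 0,"wz": 0,"x": 42,"y": -37.5,"z": 101,"claw": 1},
  {"wx": 0,"wy": 0,"wz": 0,"x": 42,"y": -37.5,"z": 101,"claw": 0},
  {"wx": 0,"wy": 0,"wz": 0,"x": 42,"y": -37.5,"z": 101,"claw": 0},
])

```text
time_s: 34.45
tool_pos: [0.5636, 0.1505, 0.2159]
orientation: [179.8, -0.0, 86.4]
force: [-0.6, -0.3, 0.0]
finger_gap: 0.0826
gripper_force: 0.0
```

Emit:
send_rows([
  {"wx": 0,"wy": 0,"wz": 0,"x": 0,"y": 0,"z": 0,"claw": 0},
  {"wx": 0,"wy": 0,"wz": 0,"x": 0,"y": 0,"z": 0,"claw": 0},
  {"wx": 0,"wy": 0,"wz": 0,"x": 0,"y": 0,"z": 0,"claw": 0},
  {"wx": 0,"wy": 0,"wz": 0,"x": 0,"y": 0,"z": 0,"claw": 0},
  {"wx": 0,"wy": 0,"wz": 0,"x": 0,"y": 0,"z": 0,"claw": 0},
  {"wx": 0,"wy": 0,"wz": 0,"x": 0,"y": 0,"z": 0,"claw": 0},
  {"wx": 0,"wy": 0,"wz": 0,"x": 0,"y": 0,"z": 0,"claw": 0},
])

```text
time_s: 35.03
tool_pos: [0.5627, 0.1505, 0.2144]
orientation: [180.0, 0.0, 86.4]
force: [0.3, 0.5, 0.4]
finger_gap: 0.0358
gripper_force: 0.0
```

Run:
```python
from h import *
tool((.606,.184))
w=bot.camera('wrist')
tool((.606,.184))
```

```text
at [562.7 150.5 214.4] yaw 86.4 t 35.0 F [0.3 0.5 0.4]
x 36.1 y 41.1
at [562.7 150.5 214.4] yaw 86.4 t 35.1 F [-0.3 -0.2 -0.1]
x 36.2 y 41.2
```

```bash
cat >> h.py <<'E'
def crank(t0,ths,R=55):
    t0=np.radians(t0)
    for t in ths:
        r=np.radians(t);print(t,'x',round(R*(np.sin(r)-np.sin(t0)),1),'y',round(-R*(np.cos(r)-np.cos(t0)),1))
E
python3 -c "
from h import *
crank(-41.3,range(-36,1,6))"
```

```text
-36 x 4.0 y -3.2
-30 x 8.8 y -6.3
-24 x 13.9 y -8.9
-18 x 19.3 y -11.0
-12 x 24.9 y -12.5
-6 x 30.6 y -13.4
0 x 36.3 y -13.7
```

Emit:
send_rows([
  {"wx": 0,"wy": 0,"wz": 0,"x": 0,"y": 0,"z": 0,"claw": 0},
  {"wx": 0,"wy": 0,"wz": 0,"x": 0,"y": 0,"z": 0,"claw": 0},
  {"wx": 0,"wy": 0,"wz": 0,"x": 0,"y": 0,"z": 0,"claw": 0},
  {"wx": 0,"wy": 0,"wz": 0,"x": 0,"y": 0,"z": 0,"claw": 0},
])

```text
time_s: 35.42
tool_pos: [0.5615, 0.1506, 0.2144]
orientation: [-179.8, 0.0, 86.4]
force: [-5.0, -0.7, 3.0]
finger_gap: 0.0251
gripper_force: 30.0
```

Emit:
send_rows([
  {"wx": 0,"wy": 0,"wz": 0,"x": 4,"y": -4,"z": 0,"claw": 0},
  {"wx": 0,"wy": 0,"wz": 0,"x": 9,"y": -7,"z": 0,"claw": 0},
  {"wx": 0,"wy": 0,"wz": 0,"x": 14,"y": -10,"z": 0,"claw": 0},
  {"wx": 0,"wy": 0,"wz": 0,"x": 19,"y": -12,"z": 0,"claw": 0},
  {"wx": 0,"wy": 0,"wz": 0,"x": 25,"y": -13.5,"z": 0,"claw": 0},
  {"wx": 0,"wy": 0,"wz": 0,"x": 25,"y": -13.5,"z": 0,"claw": 0},
  {"wx": 0,"wy": 0,"wz": 0,"x": 25,"y": -13.5,"z": 0,"claw": 0},
])

```text
time_s: 36.0
tool_pos: [0.5509, 0.1762, 0.2144]
orientation: [180.0, 0.0, 86.4]
force: [-0.5, -1.5, -0.3]
finger_gap: 0.0259
gripper_force: 30.0
```

Run:
```python
from h import *
tool((.606,.184));a=bot.camera('scene');marks(a,['crank_grip','crank_hub']);b=bot.camera('side');marks(b,['crank_grip','crank_hub']);tool((.606,.184))
```

```text
at [550.9 176.2 214.4] yaw 86.4 t 36.0 F [-0.5 -1.5 -0.3]
x 11.2 y 54.5
crank_grip [([552, 175, 235], 0.71)]
crank_hub [([602, 187, 182], 0.98), ([586, -76, 42], 0.75)]
crank_grip [([554, 177, 236], 0.53)]
crank_hub [([606, 184, 186], 0.83)]
at [550.9 176.2 214.4] yaw 86.4 t 36.3 F [ 2.2 -1.7 -1. ]
x 11.2 y 54.5
```

Emit:
send_rows([
  {"wx": 0,"wy": 0,"wz": 0,"x": 5.4,"y": -0.8,"z": 0,"claw": 0},
  {"wx": 0,"wy": 0,"wz": 0,"x": 10.8,"y": -1.1,"z": 0,"claw": 0},
  {"wx": 0,"wy": 0,"wz": 0,"x": 10.8,"y": -1.1,"z": 0,"claw": 0},
  {"wx": 0,"wy": 0,"wz": 0,"x": 10.8,"y": -1.1,"z": 0,"claw": 0},
])

```text
time_s: 36.63
tool_pos: [0.5506, 0.1871, 0.2144]
orientation: [180.0, 0.0, 86.4]
force: [1.7, -1.5, -1.1]
finger_gap: 0.0256
gripper_force: 30.0
```

Run:
```python
from h import *
tool((.6054,.1836));bot.camera('wrist');tool((.6054,.1836))
crank(0,range(20,181,20))
```

```text
at [550.6 187.1 214.4] yaw 86.4 t 36.6 F [ 1.7 -1.5 -1.1]
x -0.1 y 54.9
at [550.5 187.1 214.4] yaw 86.4 t 36.7 F [ 2.1 -2.3 -0.3]
x -0.1 y 55.0
20 x 18.8 y 3.3
40 x 35.4 y 12.9
60 x 47.6 y 27.5
80 x 54.2 y 45.4
100 x 54.2 y 64.6
120 x 47.6 y 82.5
140 x 35.4 y 97.1
160 x 18.8 y 106.7
180 x 0.0 y 110.0
```

Emit:
send_rows([
  {"wx": 0,"wy": 0,"wz": 0,"x": 18.8,"y": 3.3,"z": 0,"claw": 0},
  {"wx": 0,"wy": 0,"wz": 0,"x": 35.4,"y": 12.9,"z": 0,"claw": 0},
  {"wx": 0,"wy": 0,"wz": 0,"x": 47.6,"y": 27.5,"z": 0,"claw": 0},
  {"wx": 0,"wy": 0,"wz": 0,"x": 54.2,"y": 45.4,"z": 0,"claw": 0},
  {"wx": 0,"wy": 0,"wz": 0,"x": 55,"y": 55,"z": 0,"claw": 0},
  {"wx": 0,"wy": 0,"wz": 0,"x": 55,"y": 55,"z": 0,"claw": 0},
  {"wx": 0,"wy": 0,"wz": 0,"x": 55,"y": 55,"z": 0,"claw": 0},
])

```text
time_s: 37.27
tool_pos: [0.6096, 0.2383, 0.2144]
orientation: [179.9, -0.0, 86.4]
force: [5.5, -2.4, 0.5]
finger_gap: 0.0256
gripper_force: 30.0
```

Emit:
send_rows([
  {"wx": 0,"wy": 0,"wz": 0,"x": -0.8,"y": 9.6,"z": 0,"claw": 0},
  {"wx": 0,"wy": 0,"wz": 0,"x": -7.4,"y": 27.5,"z": 0,"claw": 0},
  {"wx": 0,"wy": 0,"wz": 0,"x": -19.6,"y": 42.1,"z": 0,"claw": 0},
  {"wx": 0,"wy": 0,"wz": 0,"x": -36.2,"y": 51.7,"z": 0,"claw": 0},
  {"wx": 0,"wy": 0,"wz": 0,"x": -55,"y": 55,"z": 0,"claw": 0},
  {"wx": 0,"wy": 0,"wz": 0,"x": -55,"y": 55,"z": 0,"claw": 0},
  {"wx": 0,"wy": 0,"wz": 0,"x": -55,"y": 55,"z": 0,"claw": 0},
])

```text
time_s: 37.85
tool_pos: [0.6602, 0.1791, 0.2145]
orientation: [180.0, 0.1, 86.3]
force: [3.1, -6.1, -0.2]
finger_gap: 0.0259
gripper_force: 30.0
```

Run:
```python
from h import *
tool((.6054,.1836));bot.camera('wrist');tool((.6054,.1836))
crank(180,range(200,361,20))
```

```text
at [660.2 179.1 214.5] yaw 86.3 t 37.9 F [ 3.1 -6.1 -0.2]
x 1.0 y -55.0
at [660.2 179.3 214.5] yaw 86.3 t 37.9 F [ 2.5 -5.7  0.3]
x 0.8 y -55.0
200 x -18.8 y -3.3
220 x -35.4 y -12.9
240 x -47.6 y -27.5
260 x -54.2 y -45.4
280 x -54.2 y -64.6
300 x -47.6 y -82.5
320 x -35.4 y -97.1
340 x -18.8 y -106.7
360 x -0.0 y -110.0
```

Emit:
send_rows([
  {"wx": 0,"wy": 0,"wz": 0,"x": -18.8,"y": -3.3,"z": 0,"claw": 0},
  {"wx": 0,"wy": 0,"wz": 0,"x": -35.4,"y": -12.9,"z": 0,"claw": 0},
  {"wx": 0,"wy": 0,"wz": 0,"x": -47.6,"y": -27.5,"z": 0,"claw": 0},
  {"wx": 0,"wy": 0,"wz": 0,"x": -54.2,"y": -45.4,"z": 0,"claw": 0},
  {"wx": 0,"wy": 0,"wz": 0,"x": -54.2,"y": -64.6,"z": 0,"claw": 0},
  {"wx": 0,"wy": 0,"wz": 0,"x": -47.6,"y": -82.5,"z": 0,"claw": 0},
  {"wx": 0,"wy": 0,"wz": 0,"x": -35.4,"y": -97.1,"z": 0,"claw": 0},
  {"wx": 0,"wy": 0,"wz": 0,"x": -18.8,"y": -106.7,"z": 0,"claw": 0},
  {"wx": 0,"wy": 0,"wz": 0,"x": 0,"y": -110,"z": 0,"claw": 0},
  {"wx": 0,"wy": 0,"wz": 0,"x": 0,"y": -110,"z": 0,"claw": 0},
])

```text
time_s: 38.73
tool_pos: [0.5508, 0.1902, 0.2144]
orientation: [179.8, -0.1, 86.5]
force: [7.4, 5.1, -3.1]
finger_gap: 0.0258
gripper_force: 30.0
```

Run:
```python
from h import *
tool((.6054,.1834));a=bot.camera('scene');tool((.6054,.1834));marks(a,['tray_in'])
save(a,'sc8')
im=cv2.resize(cv2.imread('pics/sc8.png')[100:290,230:450],None,fx=3,fy=3,interpolation=cv2.INTER_CUBIC);cv2.imwrite('pics/sc8c.png',im)
```

```text
at [550.8 190.2 214.4] yaw 86.5 t 38.7 F [ 7.4  5.1 -3.1]
x -3.4 y 54.9
at [550.8 190.1 214.4] yaw 86.5 t 38.8 F [ 6.5  4.6 -5.2]
x -3.4 y 54.9
tray_in [([584, -15, 47], 0.94)]
```

View pics/sc8c.png

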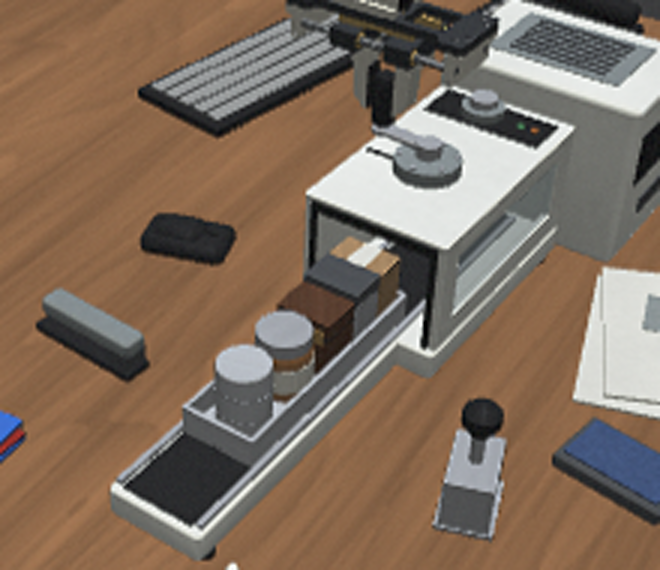

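The picture shows all goods upright in a row, and the tray moved one turn into the mouth (about 87 mm from the start). I continue with two more turns and then go slowly.

Emit:
send_rows([
  {"wx": 0,"wy": 0,"wz": 0,"x": 18.8,"y": 3.3,"z": 0,"claw": 0},
  {"wx": 0,"wy": 0,"wz": 0,"x": 35.4,"y": 12.9,"z": 0,"claw": 0},
  {"wx": 0,"wy": 0,"wz": 0,"x": 47.6,"y": 27.5,"z": 0,"claw": 0},
  {"wx": 0,"wy": 0,"wz": 0,"x": 54.2,"y": 45.4,"z": 0,"claw": 0},
  {"wx": 0,"wy": 0,"wz": 0,"x": 54.2,"y": 64.6,"z": 0,"claw": 0},
  {"wx": 0,"wy": 0,"wz": 0,"x": 47.6,"y": 82.5,"z": 0,"claw": 0},
  {"wx": 0,"wy": 0,"wz": 0,"x": 35.4,"y": 97.1,"z": 0,"claw": 0},
  {"wx": 0,"wy": 0,"wz": 0,"x": 18.8,"y": 106.7,"z": 0,"claw": 0},
  {"wx": 0,"wy": 0,"wz": 0,"x": 0,"y": 110,"z": 0,"claw": 0},
])

```text
time_s: 39.58
tool_pos: [0.6605, 0.1836, 0.2144]
orientation: [179.9, -0.3, 86.6]
force: [-0.9, 7.5, 0.2]
finger_gap: 0.0255
gripper_force: 30.0
```

Emit:
send_rows([
  {"wx": 0,"wy": 0,"wz": 0,"x": -18.8,"y": -3.3,"z": 0,"claw": 0},
  {"wx": 0,"wy": 0,"wz": 0,"x": -35.4,"y": -12.9,"z": 0,"claw": 0},
  {"wx": 0,"wy": 0,"wz": 0,"x": -47.6,"y": -27.5,"z": 0,"claw": 0},
  {"wx": 0,"wy": 0,"wz": 0,"x": -54.2,"y": -45.4,"z": 0,"claw": 0},
  {"wx": 0,"wy": 0,"wz": 0,"x": -54.2,"y": -64.6,"z": 0,"claw": 0},
  {"wx": 0,"wy": 0,"wz": 0,"x": -47.6,"y": -82.5,"z": 0,"claw": 0},
  {"wx": 0,"wy": 0,"wz": 0,"x": -35.4,"y": -97.1,"z": 0,"claw": 0},
  {"wx": 0,"wy": 0,"wz": 0,"x": -18.8,"y": -106.7,"z": 0,"claw": 0},
  {"wx": 0,"wy": 0,"wz": 0,"x": 0,"y": -110,"z": 0,"claw": 0},
])

```text
time_s: 40.33
tool_pos: [0.5502, 0.1871, 0.2145]
orientation: [179.8, 0.1, 86.4]
force: [15.7, -7.7, -8.4]
finger_gap: 0.0255
gripper_force: 30.0
```

Run:
```python
from h import *
tool((.6054,.1834));a=bot.camera('scene');tool((.6054,.1834));marks(a,['tray_in','crank_grip','can','jar'])
```

```text
at [550.2 187.1 214.5] yaw 86.4 t 40.3 F [15.7 -7.7 -8.4]
x -0.2 y 55.3
at [550.8 190.4 214.4] yaw 86.5 t 40.4 F [ 5.3 -2.1 -4.6]
x -3.7 y 54.9
tray_in [([588, 59, 42], 0.66)]
crank_grip [([552, 185, 235], 0.53)]
can [([587, -31, 40], 0.91), ([364, -60, -1], 0.26)]
jar [([589, 33, 45], 0.7)]
```

Emit:
send_rows([
  {"wx": 0,"wy": 0,"wz": 0,"x": 18.8,"y": 3.3,"z": 0,"claw": 0},
  {"wx": 0,"wy": 0,"wz": 0,"x": 35.4,"y": 12.9,"z": 0,"claw": 0},
  {"wx": 0,"wy": 0,"wz": 0,"x": 47.6,"y": 27.5,"z": 0,"claw": 0},
  {"wx": 0,"wy": 0,"wz": 0,"x": 54.2,"y": 45.4,"z": 0,"claw": 0},
  {"wx": 0,"wy": 0,"wz": 0,"x": 54.2,"y": 64.6,"z": 0,"claw": 0},
  {"wx": 0,"wy": 0,"wz": 0,"x": 47.6,"y": 82.5,"z": 0,"claw": 0},
  {"wx": 0,"wy": 0,"wz": 0,"x": 35.4,"y": 97.1,"z": 0,"claw": 0},
  {"wx": 0,"wy": 0,"wz": 0,"x": 18.8,"y": 106.7,"z": 0,"claw": 0},
  {"wx": 0,"wy": 0,"wz": 0,"x": 0,"y": 110,"z": 0,"claw": 0},
])

```text
time_s: 41.33
tool_pos: [0.6605, 0.1836, 0.2144]
orientation: [180.0, -0.3, 86.6]
force: [-0.3, 6.3, -0.2]
finger_gap: 0.0256
gripper_force: 30.0
```

Emit:
send_rows([
  {"wx": 0,"wy": 0,"wz": 0,"x": -18.8,"y": -3.3,"z": 0,"claw": 0},
  {"wx": 0,"wy": 0,"wz": 0,"x": -35.4,"y": -12.9,"z": 0,"claw": 0},
  {"wx": 0,"wy": 0,"wz": 0,"x": -47.6,"y": -27.5,"z": 0,"claw": 0},
  {"wx": 0,"wy": 0,"wz": 0,"x": -54.2,"y": -45.4,"z": 0,"claw": 0},
  {"wx": 0,"wy": 0,"wz": 0,"x": -54.2,"y": -64.6,"z": 0,"claw": 0},
  {"wx": 0,"wy": 0,"wz": 0,"x": -47.6,"y": -82.5,"z": 0,"claw": 0},
  {"wx": 0,"wy": 0,"wz": 0,"x": -35.4,"y": -97.1,"z": 0,"claw": 0},
  {"wx": 0,"wy": 0,"wz": 0,"x": -18.8,"y": -106.7,"z": 0,"claw": 0},
  {"wx": 0,"wy": 0,"wz": 0,"x": 0,"y": -110,"z": 0,"claw": 0},
])

```text
time_s: 42.08
tool_pos: [0.5503, 0.187, 0.2145]
orientation: [179.8, 0.1, 86.4]
force: [14.7, -7.6, -7.4]
finger_gap: 0.0254
gripper_force: 30.0
```

Run:
```python
from h import *
a=bot.camera('scene');tool((.6054,.1834));marks(a,['tray_in','crank_grip','can','jar'])
```

```text
at [550.8 190.4 214.4] yaw 86.5 t 42.1 F [ 5.1 -1.  -5.4]
x -3.7 y 54.9
tray_in [([591, 136, 44], 0.58)]
crank_grip [([551, 182, 238], 0.69)]
can [([592, 46, 40], 0.58)]
jar [([593, 107, 44], 0.76)]
```

Emit:
send_rows([
  {"wx": 0,"wy": 0,"wz": 0,"x": 18.8,"y": 3.3,"z": 0,"claw": 0},
  {"wx": 0,"wy": 0,"wz": 0,"x": 35.4,"y": 12.9,"z": 0,"claw": 0},
  {"wx": 0,"wy": 0,"wz": 0,"x": 47.6,"y": 27.5,"z": 0,"claw": 0},
  {"wx": 0,"wy": 0,"wz": 0,"x": 54.2,"y": 45.4,"z": 0,"claw": 0},
  {"wx": 0,"wy": 0,"wz": 0,"x": 54.2,"y": 64.6,"z": 0,"claw": 0},
  {"wx": 0,"wy": 0,"wz": 0,"x": 47.6,"y": 82.5,"z": 0,"claw": 0},
  {"wx": 0,"wy": 0,"wz": 0,"x": 35.4,"y": 97.1,"z": 0,"claw": 0},
  {"wx": 0,"wy": 0,"wz": 0,"x": 18.8,"y": 106.7,"z": 0,"claw": 0},
  {"wx": 0,"wy": 0,"wz": 0,"x": 0,"y": 110,"z": 0,"claw": 0},
])

```text
time_s: 43.08
tool_pos: [0.6605, 0.1836, 0.2144]
orientation: [179.9, -0.3, 86.6]
force: [0.1, 5.8, 0.1]
finger_gap: 0.0255
gripper_force: 30.0
```

Emit:
send_rows([
  {"wx": 0,"wy": 0,"wz": 0,"x": -18.8,"y": -3.3,"z": 0,"claw": 0},
  {"wx": 0,"wy": 0,"wz": 0,"x": -35.4,"y": -12.9,"z": 0,"claw": 0},
  {"wx": 0,"wy": 0,"wz": 0,"x": -47.6,"y": -27.5,"z": 0,"claw": 0},
  {"wx": 0,"wy": 0,"wz": 0,"x": -54.2,"y": -45.4,"z": 0,"claw": 0},
  {"wx": 0,"wy": 0,"wz": 0,"x": -54.2,"y": -64.6,"z": 0,"claw": 0},
  {"wx": 0,"wy": 0,"wz": 0,"x": -47.6,"y": -82.5,"z": 0,"claw": 0},
  {"wx": 0,"wy": 0,"wz": 0,"x": -42.1,"y": -90.4,"z": 0,"claw": 0},
  {"wx": 0,"wy": 0,"wz": 0,"x": -35.4,"y": -97.1,"z": 0,"claw": 0},
  {"wx": 0,"wy": 0,"wz": 0,"x": -27.5,"y": -102.6,"z": 0,"claw": 0},
  {"wx": 0,"wy": 0,"wz": 0,"x": -18.8,"y": -106.7,"z": 0,"claw": 0},
])

```text
time_s: 43.92
tool_pos: [0.5525, 0.1684, 0.2144]
orientation: [179.9, 0.1, 86.4]
force: [5.7, -4.8, -3.6]
finger_gap: 0.0256
gripper_force: 30.0
```

Emit:
send_rows([
  {"wx": 0,"wy": 0,"wz": 0,"x": 3,"y": -1,"z": 0,"claw": 0},
  {"wx": 0,"wy": 0,"wz": 0,"x": 6,"y": -1.8,"z": 0,"claw": 0},
  {"wx": 0,"wy": 0,"wz": 0,"x": 9.3,"y": -2.5,"z": 0,"claw": 0},
  {"wx": 0,"wy": 0,"wz": 0,"x": 9.3,"y": -2.5,"z": 0,"claw": 0},
  {"wx": 0,"wy": 0,"wz": 0,"x": 9.3,"y": -2.5,"z": 0,"claw": 0},
])

```text
time_s: 44.33
tool_pos: [0.5506, 0.1782, 0.2144]
orientation: [180.0, 0.0, 86.4]
force: [3.2, -2.2, -1.5]
finger_gap: 0.0254
gripper_force: 30.0
```

Run:
```python
from h import *
a=bot.camera('scene');b=bot.camera('side');w=bot.camera('wrist');tool((.6054,.1834))
for p in(a,b): marks(p,['crank_grip','crank_hub','tray_in'])
```

```text
at [550.6 178.2 214.4] yaw 86.4 t 44.5 F [ 4.1  0.6 -2.1]
x 8.6 y 54.3
crank_grip [([363, -61, 0], 0.5), ([551, 176, 234], 0.43)]
crank_hub [([602, 188, 181], 0.83)]
tray_in []
crank_grip [([554, 178, 241], 0.61)]
crank_hub [([606, 185, 184], 0.65)]
tray_in [([595, 89, 1], 0.42)]
```

Emit:
send_rows([
  {"wx": 0,"wy": 0,"wz": 0,"x": 2.5,"y": -0.3,"z": 0,"claw": 0},
  {"wx": 0,"wy": 0,"wz": 0,"x": 5,"y": -0.5,"z": 0,"claw": 0},
  {"wx": 0,"wy": 0,"wz": 0,"x": 6.5,"y": -0.5,"z": 0,"claw": 0},
  {"wx": 0,"wy": 0,"wz": 0,"x": 7.5,"y": -0.5,"z": 0,"claw": 0},
  {"wx": 0,"wy": 0,"wz": 0,"x": 7.5,"y": -0.5,"z": 0,"claw": 0},
  {"wx": 0,"wy": 0,"wz": 0,"x": 7.5,"y": -0.5,"z": 0,"claw": 0},
])

```text
time_s: 45.28
tool_pos: [0.5504, 0.1841, 0.2144]
orientation: [-180.0, 0.1, 86.4]
force: [3.7, -4.0, -1.2]
finger_gap: 0.0253
gripper_force: 30.0
```

Emit:
send_rows([
  {"wx": 0,"wy": 0,"wz": 0,"x": 0,"y": 0,"z": 0,"claw": 1},
  {"wx": 0,"wy": 0,"wz": 0,"x": 0,"y": 0,"z": 0,"claw": 1},
  {"wx": 0,"wy": 0,"wz": 0,"x": 0,"y": 0,"z": 0,"claw": 1},
  {"wx": 0,"wy": 0,"wz": 0,"x": 0,"y": 0,"z": 0,"claw": 1},
  {"wx": 0,"wy": 0,"wz": 0,"x": 0,"y": 0,"z": 0,"claw": 1},
  {"wx": 0,"wy": 0,"wz": 0,"x": 0,"y": 0,"z": -40,"claw": 1},
  {"wx": 0,"wy": 0,"wz": 0,"x": 0,"y": 0,"z": -80,"claw": 1},
  {"wx": 0,"wy": 0,"wz": 0,"x": -30,"y": 20,"z": -100,"claw": 1},
  {"wx": 0,"wy": 0,"wz": 0,"x": -70,"y": 40,"z": -100,"claw": 1},
  {"wx": 0,"wy": 0,"wz": 0,"x": -80,"y": 55,"z": -100,"claw": 1},
])

```text
time_s: 46.12
tool_pos: [0.6015, 0.0985, 0.3168]
orientation: [179.7, 0.1, 86.3]
force: [0.8, 0.0, 0.8]
finger_gap: 0.0876
gripper_force: 0.0
```

Emit:
send_rows([
  {"wx": 0,"wy": 0,"wz": 0,"x": 0,"y": 0,"z": 0,"claw": 1},
  {"wx": 0,"wy": 0,"wz": 0,"x": 0,"y": 0,"z": 0,"claw": 1},
  {"wx": 0,"wy": 0,"wz": 0,"x": 0,"y": 0,"z": 0,"claw": 1},
])

```text
time_s: 46.37
tool_pos: [0.5999, 0.1024, 0.3141]
orientation: [-179.9, -0.0, 86.4]
force: [-0.1, -0.1, -0.5]
finger_gap: 0.0919
gripper_force: 0.0
```

Run:
```python
from h import *
w=bot.camera('wrist');save(w,'w9');tool((.6054,.1834))
h=np.array([.6054,.1834])
for t in(-5,0,5):
    r=np.radians(t-0);d=np.array([-np.cos(r),np.sin(r)])*.055;a=np.radians(-3.65);c,s=np.cos(a),np.sin(a)
    k=h+np.array([c*d[0]-s*d[1],s*d[0]+c*d[1]]);print(t,proj(w,[[*k,.253],[*k,.2]]).round(1).tolist())
print(proj(w,[[*h,.183]]))
im=cv2.resize(cv2.imread('pics/w9.png')[60:200,220:380],None,fx=4,fy=4,interpolation=cv2.INTER_CUBIC);cv2.imwrite('pics/w9c.png',im)
```

```text
at [599.8 102.8 314.2] yaw 86.5 t 46.4 F [-0.3  0.  -1.2]
x 80.8 y 0.6
-5 [[246.1, 113.2], [260.4, 112.0]]
0 [[245.3, 106.4], [259.9, 106.5]]
5 [[245.1, 99.5], [259.8, 100.9]]
[[320.49462653 106.60250019]]
```

View pics/w9c.png

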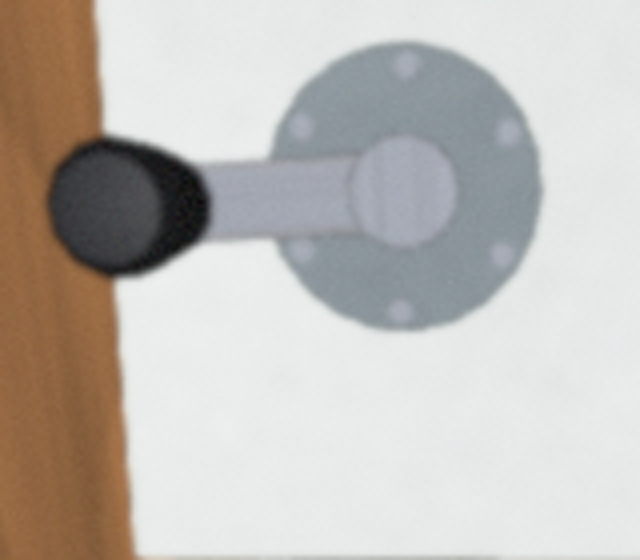

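The crop shows the arm slightly short of the mark direction: knob top at (108,205), hub disc at (406,186). That is about 2.8° short and agrees with the TCP reading. I check the mark's own direction from the earlier picture.

Run:
```python
from h import *
w=bot.camera('wrist');T=np.array(w['T']);f=200/np.tan(np.radians(w['fovy']/2))
def bp(u,v,z,T):
    d=T[:3,:3]@np.array([(u-w['cx'])/f,-(v-w['cy'])/f,-1]);o=T[:3,3];return (o+d*(z-o[2])/d[2])[:2]*1000
s=bot.sense()['tool_pos'];T7=T.copy();T7[:3,3]+=np.array([.5973,.106,.3151])-s
def disk(n,r,c):
    im=cv2.imread(n).astype(int)[r:r+90,c:c+110];m=(im.max(2)<165)&(im.min(2)>110)
    k,l,st,ce=cv2.connectedComponentsWithStats(m.astype(np.uint8));i=1+st[1:,4].argmax()
    (x,y),rad=cv2.minEnclosingCircle(np.argwhere(l==i)[:,::-1].astype(np.float32));print(n,x+c,y+r,rad);return x+c,y+r
d7=disk('pics/w7.png',65,288);d9=disk('pics/w9.png',60,288)
g=cv2.imread('pics/w7.png',0)[104:120,252:288];v,u=np.nonzero(g<120);wt=120.-g[v,u]
mu,mv=np.average(u,weights=wt)+252,np.average(v,weights=wt)+104;print('mark',mu,mv,len(u),np.polyfit(u,v,1))
h7=bp(*d7,.183,T7);m=bp(mu,mv,.165,T7);h9=bp(*d9,.183,T)
print(h7,m,'mark dir',np.degrees(np.arctan2(m[1]-h7[1],m[0]-h7[0])))
k=bp(247,111.2,.253,T);print(h9,k,np.degrees(np.arctan2(k[1]-h9[1],k[0]-h9[0])),np.hypot(*(k-h9)))
```

```text
pics/w7.png 324.0580520629883 110.97940063476562 35.033363342285156
pics/w9.png 320.79198455810547 106.1202278137207 35.26654052734375
mark 271.7722273143905 111.96104491292392 81 [-2.08418778e-16  8.00000000e+00]
[606.00488169 182.53561042] [552.27847222 184.62701479] mark dir 177.770776524917
[605.57243733 184.18883863] [551.09327099 183.81294359] -179.6046771814904 54.48046312923034
```

Run:
```python
from h import *
tool((.5507,.184))
```

```text
at [599.8 103.  314.4] yaw 86.5 t 46.5 F [-0.1  1.1 -0.2]
x 77.9 y -53.9
```

Emit:
send_rows([
  {"wx": 0,"wy": 0,"wz": 0,"x": 35,"y": -25,"z": 0,"claw": 1},
  {"wx": 0,"wy": 0,"wz": 0,"x": 70,"y": -49,"z": 0,"claw": 1},
  {"wx": 0,"wy": 0,"wz": 0,"x": 78,"y": -54,"z": 0,"claw": 1},
  {"wx": 0,"wy": 0,"wz": 0,"x": 78,"y": -54,"z": 0,"claw": 1},
  {"wx": 0,"wy": 0,"wz": 0,"x": 78,"y": -54,"z": 35,"claw": 1},
  {"wx": 0,"wy": 0,"wz": 0,"x": 78,"y": -54,"z": 70,"claw": 1},
  {"wx": 0,"wy": 0,"wz": 0,"x": 78,"y": -54,"z": 100,"claw": 1},
  {"wx": 0,"wy": 0,"wz": 0,"x": 78,"y": -54,"z": 100,"claw": 0},
  {"wx": 0,"wy": 0,"wz": 0,"x": 78,"y": -54,"z": 100,"claw": 0},
  {"wx": 0,"wy": 0,"wz": 0,"x": 78,"y": -54,"z": 100,"claw": 0},
])

```text
time_s: 47.3
tool_pos: [0.5526, 0.1831, 0.2165]
orientation: [179.8, -0.0, 86.4]
force: [-0.1, -0.0, -0.1]
finger_gap: 0.0764
gripper_force: 0.0
```

Emit:
send_rows([
  {"wx": 0,"wy": 0,"wz": 0,"x": 0,"y": 0,"z": 0,"claw": 0},
  {"wx": 0,"wy": 0,"wz": 0,"x": 0,"y": 0,"z": 0,"claw": 0},
  {"wx": 0,"wy": 0,"wz": 0,"x": 0,"y": 0,"z": 0,"claw": 0},
  {"wx": 0,"wy": 0,"wz": 0,"x": 0,"y": 0,"z": 0,"claw": 0},
  {"wx": 0,"wy": 0,"wz": 0,"x": 0,"y": 0,"z": 0,"claw": 0},
  {"wx": 0,"wy": 0,"wz": 0,"x": 0,"y": 0,"z": 0,"claw": 0},
  {"wx": 0,"wy": 0,"wz": 0,"x": 0,"y": 0,"z": 0,"claw": 0},
  {"wx": 0,"wy": 0,"wz": 0,"x": 0,"y": 0,"z": 0,"claw": 0},
])

```text
time_s: 47.97
tool_pos: [0.5505, 0.1832, 0.2145]
orientation: [-179.9, 0.0, 86.4]
force: [-1.2, -0.5, 1.3]
finger_gap: 0.0256
gripper_force: 30.0
```

Emit:
send_rows([
  {"wx": 0,"wy": 0,"wz": 0,"x": 1.5,"y": 0,"z": 0,"claw": 0},
  {"wx": 0,"wy": 0,"wz": 0,"x": 3,"y": 0,"z": 0,"claw": 0},
  {"wx": 0,"wy": 0,"wz": 0,"x": 3,"y": 0,"z": 0,"claw": 0},
  {"wx": 0,"wy": 0,"wz": 0,"x": 3,"y": 0,"z": 0,"claw": 0},
])

```text
time_s: 48.3
tool_pos: [0.5506, 0.1852, 0.2145]
orientation: [-179.9, 0.1, 86.4]
force: [-4.8, -2.7, 3.7]
finger_gap: 0.0251
gripper_force: 30.0
```

Emit:
send_rows([
  {"wx": 0,"wy": 0,"wz": 0,"x": 0.6,"y": 0,"z": 0,"claw": 0},
  {"wx": 0,"wy": 0,"wz": 0,"x": 1.2,"y": 0,"z": 0,"claw": 0},
  {"wx": 0,"wy": 0,"wz": 0,"x": 1.2,"y": 0,"z": 0,"claw": 0},
  {"wx": 0,"wy": 0,"wz": 0,"x": 1.2,"y": 0,"z": 0,"claw": 0},
])

```text
time_s: 48.63
tool_pos: [0.5507, 0.1862, 0.2144]
orientation: [-179.9, 0.1, 86.4]
force: [-4.1, -5.2, 3.5]
finger_gap: 0.0255
gripper_force: 30.0
```

Run:
```python
from h import *
tool((.5506,.1863));bot.camera('side');tool((.5506,.1863))
```

```text
at [550.7 186.2 214.4] yaw 86.4 t 48.6 F [-4.1 -5.2  3.5]
x 0.1 y -0.1
at [550.7 186.2 214.4] yaw 86.4 t 48.7 F [-4.5 -5.2  3.3]
x 0.1 y -0.1
```

Emit:
send_rows([
  {"wx": 0,"wy": 0,"wz": 0,"x": -1,"y": -0.5,"z": 0,"claw": 0},
  {"wx": 0,"wy": 0,"wz": 0,"x": -1,"y": -0.5,"z": 0,"claw": 1},
  {"wx": 0,"wy": 0,"wz": 0,"x": -1,"y": -0.5,"z": 0,"claw": 1},
  {"wx": 0,"wy": 0,"wz": 0,"x": -1,"y": -0.5,"z": 0,"claw": 1},
  {"wx": 0,"wy": 0,"wz": 0,"x": -1,"y": -0.5,"z": 0,"claw": 1},
  {"wx": 0,"wy": 0,"wz": 0,"x": -1,"y": -0.5,"z": 0,"claw": 1},
  {"wx": 0,"wy": 0,"wz": 0,"x": -1,"y": 0,"z": -40,"claw": 1},
  {"wx": 0,"wy": 0,"wz": 0,"x": -1,"y": 0,"z": -80,"claw": 1},
  {"wx": 0,"wy": 0,"wz": 0,"x": -30,"y": 25,"z": -100,"claw": 1},
  {"wx": 0,"wy": 0,"wz": 0,"x": -48,"y": 54,"z": -110,"claw": 1},
])

```text
time_s: 49.52
tool_pos: [0.6029, 0.1361, 0.3297]
orientation: [179.6, -0.1, 86.6]
force: [1.3, 0.4, -0.4]
finger_gap: 0.0809
gripper_force: 0.0
```

Emit:
send_rows([
  {"wx": 0,"wy": 0,"wz": 0,"x": 0,"y": 0,"z": 0,"claw": 1},
  {"wx": 0,"wy": 0,"wz": 0,"x": 0,"y": 0,"z": 0,"claw": 1},
  {"wx": 0,"wy": 0,"wz": 0,"x": 0,"y": 0,"z": 0,"claw": 1},
])

```text
time_s: 49.77
tool_pos: [0.6021, 0.1361, 0.3234]
orientation: [-179.9, -0.0, 86.4]
force: [-0.2, 0.2, -1.0]
finger_gap: 0.0915
gripper_force: 0.0
```

Run:
```python
from h import *
w=bot.camera('wrist');save(w,'w10');tool((.6054,.1834));marks(w,['scan_top','crank_grip','crank_hub'])
print(proj(w,[[.6054,.1834,.183],[.604,.310,.191]]))
im=cv2.resize(cv2.imread('pics/w10.png')[0:200,210:410],None,fx=3,fy=3,interpolation=cv2.INTER_CUBIC);cv2.imwrite('pics/w10c.png',im)
T=np.array(w['T']);f=200/np.tan(np.radians(w['fovy']/2));np.savez('c10',T=T,f=f,cx=w['cx'],cy=w['cy'])
```

```text
at [601.8 136.6 323.5] yaw 86.4 t 49.8 F [-0.4 -0.   0.9]
x 47.0 y 0.7
scan_top []
crank_grip [([548, 187, 233], 0.9)]
crank_hub [([603, 183, 184], 0.77)]
[[320.44971456 140.94318826]
 [309.8460165   -4.66217106]]
```

View pics/w10c.png

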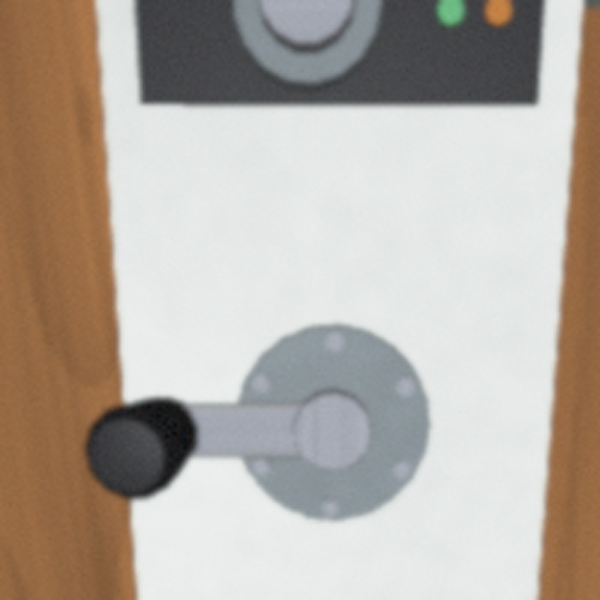

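The crank arm's edges lie horizontal in the tool-aligned picture, parallel to the panel edge, so the handle is at the mark. The button is at column 306 at the top of the crop, at about (606,308). Next I press it with closed fingers.

Emit:
send_rows([
  {"wx": 0,"wy": 0,"wz": 0,"x": 40,"y": -2,"z": 0,"claw": 0},
  {"wx": 0,"wy": 0,"wz": 0,"x": 80,"y": -4,"z": 0,"claw": 0},
  {"wx": 0,"wy": 0,"wz": 0,"x": 120,"y": -5,"z": 0,"claw": 0},
  {"wx": 0,"wy": 0,"wz": 0,"x": 160,"y": -6.5,"z": 0,"claw": 0},
  {"wx": 0,"wy": 0,"wz": 0,"x": 171,"y": -6.5,"z": 0,"claw": 0},
  {"wx": 0,"wy": 0,"wz": 0,"x": 171,"y": -6.5,"z": 30,"claw": 0},
  {"wx": 0,"wy": 0,"wz": 0,"x": 171,"y": -6.5,"z": 60,"claw": 0},
  {"wx": 0,"wy": 0,"wz": 0,"x": 171,"y": -6.5,"z": 90,"claw": 0},
  {"wx": 0,"wy": 0,"wz": 0,"x": 171,"y": -6.5,"z": 90,"claw": 0},
  {"wx": 0,"wy": 0,"wz": 0,"x": 171,"y": -6.5,"z": 90,"claw": 0},
])

```text
time_s: 50.8
tool_pos: [0.6058, 0.3069, 0.2334]
orientation: [-179.8, 0.1, 86.4]
force: [0.3, -0.2, 0.8]
finger_gap: 0.0297
gripper_force: 0.0
```

Run:
```python
from h import *
b=bot.camera('side');marks(b,['scan_top']);a=bot.camera('scene');marks(a,['scan_top','can','jar','case','tin','carton']);tool((.606,.308))
print(bot.sense()['finger_gap'])
save(b,'si11')
cv2.imwrite('pics/si11c.png',cv2.resize(cv2.imread('pics/si11.png')[200:340,200:360],None,fx=4,fy=4,interpolation=cv2.INTER_CUBIC))
```

```text
scan_top [([606, 313, 191], 0.64)]
scan_top [([606, 309, 191], 0.58)]
can [([592, 122, 46], 0.89)]
jar [([598, 183, 46], 0.43)]
case []
tin [([782, -48, 1], 0.33)]
carton [([591, 84, 2], 0.52)]
at [607.  307.1 235.2] yaw 86.4 t 51.2 F [ 0.3 -0.1 -0.6]
x 0.8 y -1.1
0.0005224772916101898
```

Emit:
send_rows([
  {"wx": 0,"wy": 0,"wz": 0,"x": 2,"y": 0,"z": 25,"claw": 0},
  {"wx": 0,"wy": 0,"wz": 0,"x": 2,"y": 0,"z": 40,"claw": 0},
  {"wx": 0,"wy": 0,"wz": 0,"x": 2,"y": 0,"z": 44,"claw": 0},
  {"wx": 0,"wy": 0,"wz": 0,"x": 2,"y": 0,"z": 47,"claw": 0},
  {"wx": 0,"wy": 0,"wz": 0,"x": 2,"y": 0,"z": 49,"claw": 0},
  {"wx": 0,"wy": 0,"wz": 0,"x": 2,"y": 0,"z": 49,"claw": 0},
  {"wx": 0,"wy": 0,"wz": 0,"x": 2,"y": 0,"z": 49,"claw": 0},
])

```text
time_s: 51.83
tool_pos: [0.6072, 0.3092, 0.1867]
orientation: [179.9, -0.0, 86.4]
force: [-1.8, -0.8, 2.7]
finger_gap: 0.0006
gripper_force: 1.4
```

Pressing has begun (2.7 N). I go further until it bottoms out.

Emit:
send_rows([
  {"wx": 0,"wy": 0,"wz": 0,"x": 0,"y": 0,"z": 2,"claw": 0},
  {"wx": 0,"wy": 0,"wz": 0,"x": 0,"y": 0,"z": 3,"claw": 0},
  {"wx": 0,"wy": 0,"wz": 0,"x": 0,"y": 0,"z": 3,"claw": 0},
  {"wx": 0,"wy": 0,"wz": 0,"x": 0,"y": 0,"z": 3,"claw": 0},
])

```text
time_s: 52.17
tool_pos: [0.6074, 0.3092, 0.1833]
orientation: [179.9, -0.0, 86.4]
force: [-1.6, -0.9, 6.4]
finger_gap: 0.0002
gripper_force: 2.7
```

Emit:
send_rows([
  {"wx": 0,"wy": 0,"wz": 0,"x": 0,"y": 0,"z": 1,"claw": 0},
  {"wx": 0,"wy": 0,"wz": 0,"x": 0,"y": 0,"z": 1.5,"claw": 0},
  {"wx": 0,"wy": 0,"wz": 0,"x": 0,"y": 0,"z": 1.5,"claw": 0},
  {"wx": 0,"wy": 0,"wz": 0,"x": 0,"y": 0,"z": 1.5,"claw": 0},
])

```text
time_s: 52.5
tool_pos: [0.6074, 0.3093, 0.1832]
orientation: [179.8, -0.1, 86.4]
force: [-4.4, -1.6, 10.8]
finger_gap: 0.0006
gripper_force: 5.5
```

The button is fully down: the height stays the same while the force climbs. I let go and rise.

Emit:
send_rows([
  {"wx": 0,"wy": 0,"wz": 0,"x": 0,"y": 0,"z": -20,"claw": 0},
  {"wx": 0,"wy": 0,"wz": 0,"x": 0,"y": 0,"z": -60,"claw": 0},
  {"wx": 0,"wy": 0,"wz": 0,"x": 0,"y": 0,"z": -100,"claw": 0},
  {"wx": 0,"wy": 0,"wz": 0,"x": 0,"y": 0,"z": -130,"claw": 0},
  {"wx": 0,"wy": 0,"wz": 0,"x": 0,"y": 0,"z": -130,"claw": 0},
  {"wx": 0,"wy": 0,"wz": 0,"x": 0,"y": 0,"z": -130,"claw": 0},
  {"wx": 0,"wy": 0,"wz": 0,"x": 0,"y": 0,"z": -130,"claw": 0},
])

```text
time_s: 53.08
tool_pos: [0.6068, 0.309, 0.3097]
orientation: [-179.9, 0.0, 86.4]
force: [0.4, -0.2, -0.5]
finger_gap: 0.0003
gripper_force: 0.0
```

Run:
```python
from h import *
a=bot.camera('scene');marks(a,['crank_grip','crank_hub','can','jar']);b=bot.camera('side');marks(b,['crank_grip','crank_hub']);tool((.6,.3))
# arm angle from w10 edges (tool-aligned picture)
g=cv2.cvtColor(cv2.imread('pics/w10.png'),cv2.COLOR_BGR2GRAY)
l=cv2.createLineSegmentDetector().detect(cv2.resize(g,None,fx=3,fy=3,interpolation=cv2.INTER_CUBIC))[0][:,0]/3
c=np.load('c10.npz');T=c['T']
def bp(u,v,z):
    d=T[:3,:3]@np.array([(u-c['cx'])/c['f'],-(v-c['cy'])/c['f'],-1]);o=T[:3,3];return (o+d*(z-o[2])/d[2])[:2]*1000
for s in l:
    if np.hypot(s[2]-s[0],s[3]-s[1])>18 and abs(s[3]-s[1])<4 and 255<s[[0,2]].min() and s[[0,2]].max()<400 and s[1]<170:
        z=.198 if s[1]>120 else .166
        p,q=bp(*s[:2],z),bp(*s[2:],z);d=q-p;print(s.round(1),round((np.degrees(np.arctan2(d[1],d[0]))+90)%180-90,2))
```

```text
crank_grip [([554, 184, 235], 0.49)]
crank_hub [([602, 185, 184], 0.91)]
can [([596, 120, 43], 0.64)]
jar [([354, 139, 2], 0.7), ([599, 186, 43], 0.38)]
crank_grip [([553, 187, 237], 0.59)]
crank_hub [([606, 184, 182], 0.89)]
at [606.8 309.  310.4] yaw 86.4 t 53.5 F [-0.5  0.2  0.1]
x -9.5 y -6.3
[388.1  34.9 256.5  34.7] -3.7
[308.5 109.3 326.9 107.4] 1.9
```

```bash
python3 -c "
from bench import bot
print(bot.sign_off())"
```

```text
the job is handed in; nothing more can be done
None
```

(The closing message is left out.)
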